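# Restock the revolving spice caddy from the drawer

## Task

Pull the top drawer of the spice cabinet out to its stop and move every tin in it to the revolving spice caddy, standing lid up, one to a compartment; click the caddy round by its knob to bring an empty compartment to the open bay each time. Finish with the yellow-lidded tin in the open bay, ready for the cook, and the drawer pushed fully home with the orange clip still in it; leave the other things on the ledge where they are.

Things in the scene. Friction and masses are not known exactly. Their poses are not given: they have to be found in the camera images.
- cabinet_drawer0_handle (a point): centre of the top drawer's handle: a level round steel bar 11 mm thick, 120 mm long, 35 mm in front of the drawer's front and 38 mm below the top of the cabinet (a wooden two-drawer chest 220 mm deep, 420 wide, 170 high). Moves with the drawer. x axis points into the cabinet (the closing direction), y along the bar, z up
- cabinet_drawer0 (a joint): how far the top drawer is pulled out, m: 0 closed, 0.150 at its stop. It slides along the handle's -x with 1 to 2 N of drag and stays where it is left
- drawer_strip (a point): point on the top drawer's floor, mid-width, in the open strip 35 mm wide behind the drawer's front; moves with the drawer; axes as the handle's. The drawer's sides are 53 mm high above its floor
- drawer_insert (a point): point on the top drawer's floor in the middle of its grey insert: five open pockets in a row along y, centres 74 mm apart (at 0, 74 and 148 mm either side of this point), each 62 (x) by 70 mm, walls 22 mm high. Moves with the drawer; axes as the handle's. With the drawer at its stop it is 76 mm in front of the cabinet's top edge, and only then is there room for a gripper
- tin_yellow_mid (a point): centre (half-way up) of the spice tin with the yellow lid: an upright steel cylinder 50 mm across and 50 mm high, about 60 to 130 g; its top 14 mm is the yellow lid, 50 mm wide too; z axis points out of the lid. Starts in one of the five pockets of the closed top drawer
- tin_green_mid (a point): centre (half-way up) of the spice tin with the green lid: an upright steel cylinder 50 mm across and 50 mm high, about 60 to 130 g; its top 14 mm is the green lid, 50 mm wide too; z axis points out of the lid. Starts in one of the five pockets of the closed top drawer; may be absent (None)
- tin_blue_mid (a point): centre (half-way up) of the spice tin with the blue lid: an upright steel cylinder 50 mm across and 50 mm high, about 60 to 130 g; its top 14 mm is the blue lid, 50 mm wide too; z axis points out of the lid. Starts in one of the five pockets of the closed top drawer; may be absent (None)
- tin_white_mid (a point): centre (half-way up) of the spice tin with the white lid: an upright steel cylinder 50 mm across and 50 mm high, about 60 to 130 g; its top 14 mm is the white lid, 50 mm wide too; z axis points out of the lid. Starts in one of the five pockets of the closed top drawer; may be absent (None)
- tin_black_mid (a point): centre (half-way up) of the spice tin with the black lid: an upright steel cylinder 50 mm across and 50 mm high, about 60 to 130 g; its top 14 mm is the black lid, 50 mm wide too; z axis points out of the lid. Starts in one of the five pockets of the closed top drawer; may be absent (None)
- caddy: revolving spice caddy, 260 mm across, 132 high, fixed to the ledge; origin under its axis. A white round tray with six equal wedge compartments turns under a fixed clear fly cover (top 94 mm above the ledge). Cover and wall leave out one bay 66 degrees wide on the -x side, open above and outward; only the compartment standing there can be reached
- caddy_axis (a point): point on the caddy's turning axis at the height of its tray floor, 26 mm above the ledge; fixed; x axis points from the open bay to the axis, z up. Tray dividers and rim are 20 mm high, the rim 115 mm from the axis, the hub 20 mm in radius; the cover's underside is 65 mm above the floor
- caddy_bay (a point): point on the tray floor at the middle of the open bay, 85 mm from the axis: a tin put here stands in the bay's compartment, with some 16 mm to spare to either side, 5 mm outward, 35 mm inward. Fixed; axes as caddy_axis
- carousel_knob (a point): centre of the black bar knob on top of the hub, 116 mm above the ledge, which turns the tray: bar 56 mm long (point's x axis), 14 mm thick (y axis), 32 mm high (z), its underside 6 mm above the cover. Turns with the tray
- carousel (a joint): angle of the tray, rad, positive anticlockwise from above, no end stops. It clicks into detents at multiples of pi/3, each with one compartment centred in the bay; let go in between, it swings to the nearest detent. Turning it over a click takes about 0.15 N m
- clip_mid (a point): centre of an orange plastic drying-rack clip, 76 x 12 x 10 mm, lying in the strip behind the top drawer's front
- bowl: empty blue plastic bowl, 130 mm across, 55 mm high; origin under its centre
- jug: white ceramic jug, about 105 mm wide, 155 mm high, handle on its +y side; origin under its centre
- rolling_pin: short wooden rolling pin lying along its x axis, 44 mm thick, 238 mm long over its handles; origin under its middle
- scrubber_holder: steel pot scrubber holder, 85 x 110 x 62 mm; origin under its centre
- enamel_mug: green enamel mug, 80 mm across and high, handle on its +y side; origin under its centre
- soap_bottle: yellow soap bottle, 60 mm across, 170 mm high; origin under its centre

How it is judged:
By the outcome, as a careful person would: the job done as asked, in the order asked, and still so for the second after the job is handed in, with the robot touching nothing.
Of tin_green, tin_blue, tin_white, tin_black only 3 to 4 are there at a start; the rules pass over those that are not, and their reading is None.
At some moment in a run one of tin_yellow, tin_green, tin_blue, tin_white, tin_black may be knocked a few centimetres aside while the robot is not near it.
Once in a run the grip may slacken for a moment while it holds something.
It also fails if it takes over 210 s, if anything falls off the work surface, if the arm or the gripper's body presses on something with over 40 N, if the wrist force passes 120 N, or if a joint passes its speed limit or range.

## Robot

A 6-joint arm with a two-finger parallel gripper is mounted at the origin on the work surface. World frame = base frame: x ahead of the robot, y to its left, z up, the work surface at z = 0. Lengths are in m, angles in rad, forces in N, time in s.
With the tool pointing down it reaches from about 0.35 to 0.875 m from the base axis. Payload 4.2 kg.
Tool frame: the origin (TCP) lies on the centre line of the jaws, within the pads' length; the fingertips stand bot.tips_ahead ahead of it and the grasp point (between the pads) lies 3 mm ahead of it (bot.tips_ahead is the distance from the TCP to the fingertips, in m); z points along the fingers, y is the direction in which the jaws open and shut (so a half turn about z gives the same grasp; the last joint's range is limited). The gripper opens to 85 mm and grips with 20 to 120 N. Pads are 22 mm wide; open, the fingers measure 114 mm over their backs; the gripper's body (76 mm by 85 mm) begins 54 mm behind the grasp point. The pads swing forward as they close: fully open they stand 13 mm farther back than shut.
Start: joints at [1.49, 0.385, 0.008, 0, -1.194, -0.259], TCP at [0.208, 0.589, 0.253] pointing down, gripper open.
Joint ranges: [-3.14, 3.14], [-1.21, 2.06], [-1.07, 1.41], [-3.16, 2.05], [-2.99, -0.16], [-3.1, 3.1]. Speed limits (rad/s): [2.79, 2.79, 3.14, 3.14, 3.14, 3.14].

## Interface

Orientations are given as a unit quaternion [w, x, y, z].
In Python, from rig import bot, grab_frame, nets gives the robot as it stands. The module is installed in compiled form; this text tells all that it offers.
- The arm moves only by the tool arm_command, never from a script. Its arguments are lists of equal length, an entry for each row: "slide": the shift along the world's x, y, z in mm, a list of three; "turn": the turn, a rotation vector about the world's x, y, z in degrees, a list of three. A call has 1 to 10 rows; each row shifts and turns the commanded pose from where the row before left it; what a row does not reach is not made up. A row lasts 1/12 s, in which the tool goes at most 41.7 mm and 7.16 degrees, less where a joint would pass 70% of its speed; a pose out of reach is approached as far as the arm can. A call is refused whole if a number of a shift passes 41.7 or a number of a turn 7.16, either way. A call with a gripper value outside its range is refused whole. "claw" is the opening in per cent of the stroke, from 0 (shut) to 100 (fully open), set as the call begins (left out, the last holds). The fingers move at their own pace and stop on an object; the grip force is fixed at half the most. Time passes only in rows, so rows that do not move let the fingers close. It gives the time, the measured TCP pose, the force and the opening at its end, in the units of the state.
- bot.read_state(): the state, without advancing time (a new reading comes with each control period).
- grab_frame(name): name is "side" or "top" or "wrist"; returns a dict with "image" (420x560x3 uint8, red, green, blue), "K" (3x3 intrinsics, pixels), "k1" (the pictures are not rectified: a ray, as slopes to the right and down, at radius r is drawn at 1 + k1 r^2 times it, then the intrinsics apply), "position" and "attitude" of the camera in the world. Camera axes: x right, y down, z forward; pixel columns grow to the right and rows downward; lengths in m; the calibration is good to about 2 mm. A picture is of the moment at which its call begins. There is no depth.
- bot.finish_job(): hands the job in, once; it reports no verdict.
Trained networks look in a picture, given as the dict that the camera call returned (one of the last four; its "shot" number tells which), for a name from the list of things; names that differ only in an ending like _2 or _b are one class to them, and where a whole thing is asked for, a point or a joint stands for the part that bears it (a point fixed in the world has none). Each returns a list of dicts, best first, with "p" (0 to 1); they miss things now and then, are a little off and sometimes report something else, mostly with a low value. They report only what shows in the picture. A call takes as long as a camera call.
- nets.boxes_of(picture, label): "at" ([x, y, z] in m, in world coordinates, good to about 4 mm: the middle of the surface that is visible of it).
- nets.landmark_of(picture, label): "at" ([x, y, z] in m, in world coordinates, good to about 4 mm: a listed point, or the origin of a listed thing).
The state is a dict: "time_s": time; "joint_positions": joint angles; "qd": joint speeds; "effort": joint torques, N m; "ee_pos": TCP position; "orientation": TCP orientation; "contact_force": force on the tool from outside, world axes, zero at the start; "ft_torque": the same for the moment, N m; "finger_gap": opening from 0.0 (shut) to 1.0 (fully open).
Only numpy, scipy, OpenCV 4.12 (cv2) and the standard library are available. Lean on these libraries where they do the work, as an engineer would, in place of code of your own. Each camera call takes 0.05 s, during which the arm holds its last target.

## Working session

There is one attempt and no reset: what is moved stays moved. The work goes in short steps, Python scripts to look and compute and a tool call to move; the robot and the scene stay as the last step left them, time stands still between calls to the robot, and variables do not carry over. Pictures are saved under pics/ and viewed, and the job is handed in when it is done.

Besides the shell and the picture viewer there is one more tool, called as name(argument=value, ...) on one line, values as JSON. arm_command: Moves the arm, as the interface text tells. Its arguments: {"type":"object","properties":{"slide":{"type":"array","items":{"type":"array","items":{"type":"number"}}},"turn":{"type":"array","items":{"type":"array","items":{"type":"number"}}},"claw":{"type":"number"}},"required":["slide","turn"]}

```bash
mkdir -p pics; cat > h.py <<'E'
import numpy as np, cv2
from rig import bot, grab_frame, nets
def snap(name,fn):
    f=grab_frame(name); cv2.imwrite('pics/'+fn,cv2.cvtColor(f['image'],cv2.COLOR_RGB2BGR)); return f
def st():
    s=bot.read_state(); print('t',round(s['time_s'],2),'p',np.round(s['ee_pos'],4),'q',np.round(s['orientation'],4),'F',np.round(s['contact_force'],1),'gap',round(s['finger_gap'],3)); return s
E
python3 - <<'E'
from h import *
st(); print(bot.tips_ahead)
for c in ['side','top','wrist']:
    f=snap(c,c+'0.png'); print(c,f['position'],f['attitude'],f['K'][0][0])
    for l in ['cabinet_drawer0_handle','caddy','caddy_axis','caddy_bay','carousel_knob','bowl','jug','rolling_pin','scrubber_holder','enamel_mug','soap_bottle']:
        r=nets.landmark_of(f,l)
        print(l,[(np.round(x['at'],3).tolist(),round(x['p'],2)) for x in r[:2]], list(r[0].keys()) if r else '')
st()
E
```

```text
t 0.0 p [0.2081 0.5888 0.2522] q [ 1.100e-03  9.856e-01 -1.692e-01 -1.000e-04] F [-0.3 -0.3  0.7] gap 0.998
0.022
side [-0.04423833 -1.08629455  1.20181328] [-0.40327934  0.87656767 -0.23803465  0.11106033] 531.0127181075178
cabinet_drawer0_handle [([0.605, 0.087, 0.136], 0.95), ([0.554, -0.31, 0.006], 0.25)] ['at', 'p']
caddy [([0.552, -0.309, 0.004], 0.61)] ['at', 'p']
caddy_axis [([0.546, -0.313, 0.031], 0.58)] ['at', 'p']
caddy_bay [([0.517, -0.233, 0.028], 0.87)] ['at', 'p']
carousel_knob [([0.549, -0.313, 0.114], 0.59), ([0.574, 0.526, 0.002], 0.52)] ['at', 'p']
bowl [([0.753, -0.177, -0.001], 0.76), ([0.52, -0.238, 0.028], 0.36)] ['at', 'p']
jug [([0.364, 0.458, -0.002], 0.82), ([0.753, -0.18, -0.003], 0.34)] ['at', 'p']
rolling_pin [([0.388, -0.012, -0.0], 0.9), ([0.553, -0.315, 0.116], 0.35)] ['at', 'p']
scrubber_holder [([0.438, -0.496, -0.002], 0.77), ([0.52, -0.236, 0.027], 0.55)] ['at', 'p']
enamel_mug [([0.474, 0.463, 0.001], 0.65)] ['at', 'p']
soap_bottle [([0.576, 0.527, 0.001], 0.71)] ['at', 'p']
top [ 0.33451958 -0.00350777  1.33305103] [ 0.07665314 -0.68408252  0.7
[... 357 characters left out ...]
)] ['at', 'p']
jug [([0.363, 0.456, -0.004], 0.94)] ['at', 'p']
rolling_pin [([0.388, -0.015, -0.002], 0.79)] ['at', 'p']
scrubber_holder [([0.438, -0.497, -0.001], 0.75), ([0.359, 0.46, -0.002], 0.65)] ['at', 'p']
enamel_mug [([0.472, 0.467, -0.001], 0.66)] ['at', 'p']
soap_bottle [([0.574, 0.522, -0.001], 0.93)] ['at', 'p']
wrist [0.27180283 0.56625421 0.37286448] [-0.07843381 -0.57255096  0.80849498  0.11121781] 378.2385360815674
cabinet_drawer0_handle [] 
caddy [] 
caddy_axis [] 
caddy_bay [] 
carousel_knob [] 
bowl [] 
jug [] 
rolling_pin [] 
scrubber_holder [] 
enamel_mug [] 
soap_bottle [] 
t 1.8 p [0.2083 0.5893 0.2533] q [-0.      0.9856 -0.1691 -0.    ] F [-1.2 -0.3  0.2] gap 0.997
```

View pictures.

View pics/side0.png

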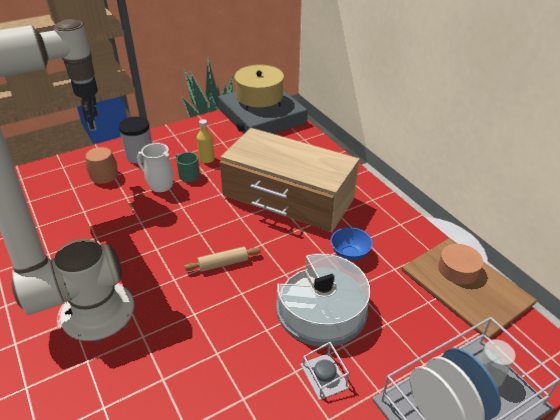

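View pics/top0.png

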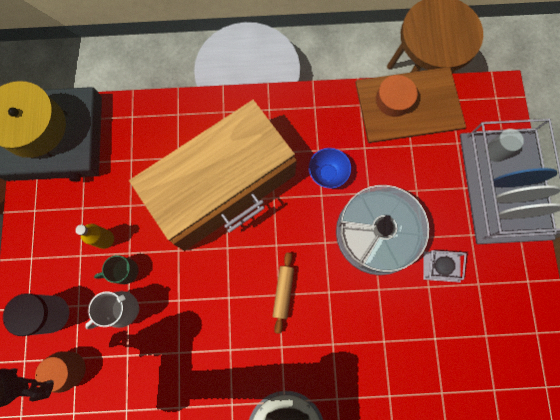

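View pics/wrist0.png

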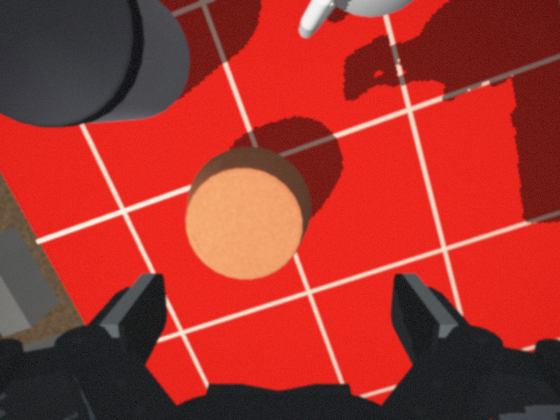

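```bash
cat >> h.py <<'E'
from scipy.spatial.transform import Rotation as R
def Rq(q): return R.from_quat([q[1],q[2],q[3],q[0]]).as_matrix()
def ray(f,u,v):
    K=np.array(f['K']);a=np.array([(u-K[0,2])/K[0,0],(v-K[1,2])/K[1,1]]);b=a.copy()
    for _ in range(30): b=a/(1+f['k1']*(b@b))
    d=Rq(f['attitude'])@np.array([b[0],b[1],1.]);return np.array(f['position']),d
def atz(f,u,v,z):
    p,d=ray(f,u,v);return p+d*(z-p[2])/d[2]
def proj(f,P):
    c=Rq(f['attitude']).T@(np.array(P)-f['position']);b=c[:2]/c[2];b=b*(1+f['k1']*(b@b));K=np.array(f['K']);return np.array([K[0,0]*b[0]+K[0,2],K[1,1]*b[1]+K[1,2]])
def yaw(q):
    m=Rq(q);return np.degrees(np.arctan2(m[1,1],m[0,1]))  # jaw axis direction
E
python3 - <<'E'
from h import *
f=grab_frame('top')
im=cv2.cvtColor(f['image'],cv2.COLOR_RGB2BGR)
a=cv2.resize(im[80:260,110:310],None,fx=4,fy=4,interpolation=cv2.INTER_CUBIC);cv2.imwrite('pics/cab.png',a)
b=cv2.resize(im[170:290,320:480],None,fx=5,fy=5,interpolation=cv2.INTER_CUBIC);cv2.imwrite('pics/cad.png',b)
for u,v in [(131,182),(255,101),(295,155),(177,240)]: print(atz(f,u,v,.17))
print('jaw',yaw(bot.read_state()['orientation']))
E
```

```text
[0.70319281 0.39303788 0.17      ]
[0.92769399 0.03963632 0.17      ]
[ 0.75716934 -0.06565604  0.17      ]
[0.53365351 0.26584453 0.17      ]
jaw -109.46833213434115
```

View pics/cab.png

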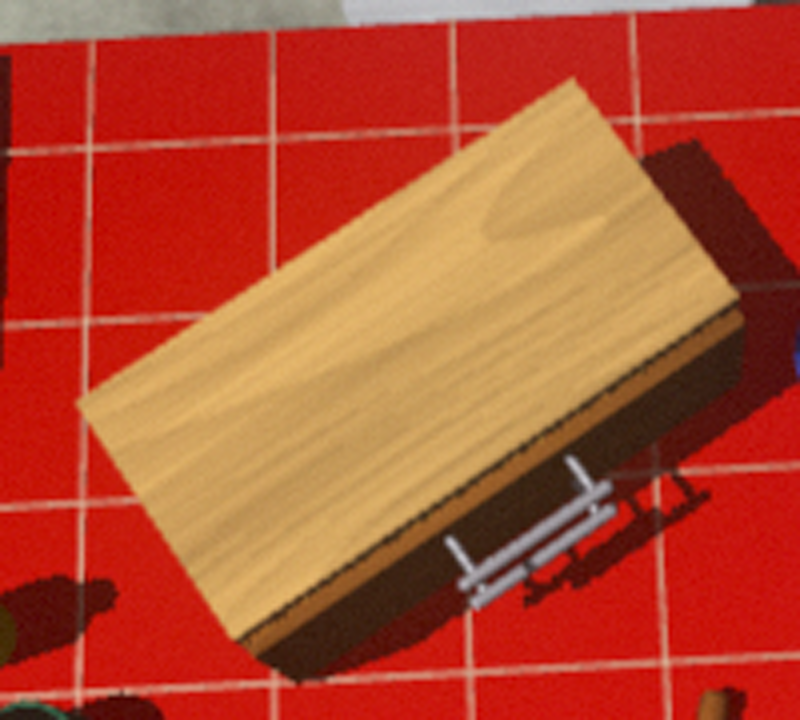

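View pics/cad.png

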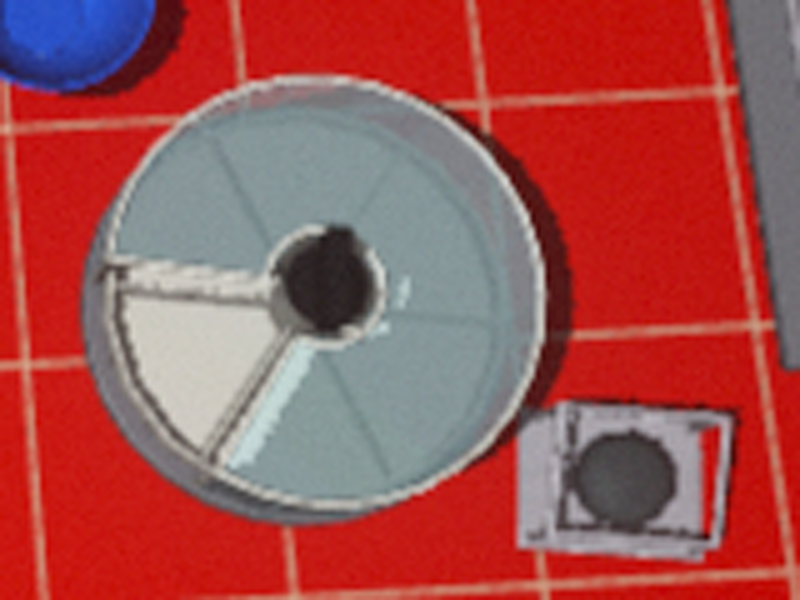

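```bash
python3 - <<'E'
from h import *
f=grab_frame('top')
P=[atz(f,*p,.17) for p in [(129.5,180.5),(253.2,99.2),(294.5,154.2),(168.7,240)]]
for i in range(4):
    d=P[(i+1)%4]-P[i];print(np.round(P[i],3),np.linalg.norm(d),np.degrees(np.arctan2(d[1],d[0])))
a=atz(f,225.9,225.9,.132);b=atz(f,262,201.7,.132);d=b-a;print(a,b,(a+b)/2,np.linalg.norm(d),np.degrees(np.arctan2(d[1],d[0])))
# front mid
m=(P[2]+P[3])/2;print('front mid',m)
for c in['top','side']:
  f=grab_frame(c)
  for l in['cabinet_drawer0_handle','caddy_axis','caddy_bay','carousel_knob']:
    print(c,l,[(np.round(x['at'],3).tolist(),round(x['p'],2)) for x in nets.landmark_of(f,l)[:1]])
E
```

```text
[0.708 0.397 0.17 ] 0.41881789634253547 -57.36443610749959
[0.934 0.045 0.17 ] 0.20533801730720538 -147.93819748967658
[ 0.76  -0.064  0.17 ] 0.41813583929746884 122.51657670226714
[0.535 0.288 0.17 ] 0.20446398374856087 32.250738191957346
[0.57276128 0.13779909 0.132     ] [0.63695341 0.03391611 0.132     ] [0.60485735 0.0858576  0.132     ] 0.12211593833214239 -58.28694800812055
front mid [0.64722644 0.11189401 0.17      ]
top cabinet_drawer0_handle [([0.602, 0.086, 0.131], 0.91)]
top caddy_axis [([0.556, -0.311, 0.024], 0.88)]
top caddy_bay [([0.52, -0.238, 0.025], 0.59)]
top carousel_knob [([0.553, -0.312, 0.115], 0.64)]
side cabinet_drawer0_handle [([0.605, 0.084, 0.134], 0.91)]
side caddy_axis [([0.548, -0.316, 0.03], 0.98)]
side caddy_bay [([0.522, -0.238, 0.028], 0.86)]
side carousel_knob [([0.55, -0.315, 0.116], 0.62)]
```

arm_command(slide=[[20,-25,0],[20,-25,0],[20,-25,0],[20,-25,0],[20,-25,0],[20,-25,0],[20,-25,0],[20,-25,0],[20,-25,0],[20,-25,0]], turn=[[0,0,-2],[0,0,-2],[0,0,-2],[0,0,-2],[0,0,-2],[0,0,-2],[0,0,-2],[0,0,-2],[0,0,-2],[0,0,-2]], claw=28)

```text
time_s: 3.23
ee_pos: [0.409, 0.3379, 0.2536]
orientation: [-0.0, 0.941, -0.338, 0.0]
contact_force: [0.3, -0.5, 0.1]
finger_gap: 0.277
```

arm_command(slide=[[20,-25,0],[20,-25,0],[20,-25,0],[20,-25,0],[20,-25,0],[20,-25,0],[20,-25,0],[20,-25,0],[18,-25,0],[18,-28,0]], turn=[[0,0,-2],[0,0,-2],[0,0,-2],[0,0,-2],[0,0,-2],[0,0,-2],[0,0,-2],[0,0,-2],[0,0,-2],[0,0,-0.2]])

```text
time_s: 4.07
ee_pos: [0.6052, 0.0851, 0.2534]
orientation: [-0.0, 0.876, -0.483, 0.0]
contact_force: [0.1, 1.1, 0.0]
finger_gap: 0.282
```

```bash
python3 - <<'E'
from h import *
s=st();print(yaw(s['orientation']),np.round(s['joint_positions'],2))
f=snap('wrist','w1.png')
for l in['cabinet_drawer0_handle']:
    print(l,[(np.round(x['at'],3).tolist(),round(x['p'],2)) for x in nets.landmark_of(f,l)[:1]], proj(f,s['ee_pos']))
E
```

```text
t 4.07 p [0.6052 0.0851 0.2534] q [-1.000e-04  8.758e-01 -4.827e-01  1.000e-04] F [0.1 1.1 0. ] gap 0.282
-147.72119038219833 [ 0.4   0.36 -0.03 -0.   -1.18  0.16]
cabinet_drawer0_handle [([0.603, 0.088, 0.132], 0.56)] [276.03303901 307.76677329]
```

View pics/w1.png

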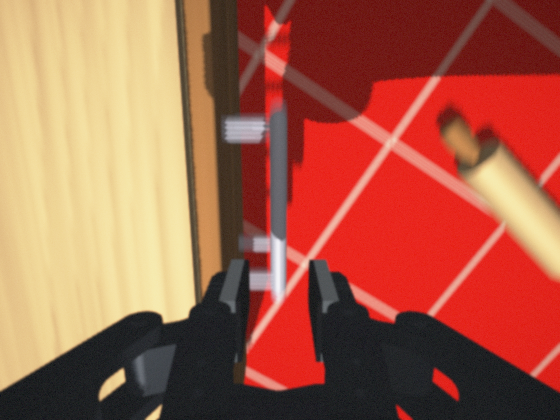

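```bash
python3 - <<'E'
from h import *
f=grab_frame('wrist')
c=np.array([.6045,.086,.132]);y=np.array([-.534,.845,0])
for t in(-.06,0,.06):print(t,proj(f,c+t*y))
print(proj(f,[.6052,.0851,.132]))
E
```

```text
-0.06 [276.04433525 127.10819858]
0 [276.48052536 219.83993253]
0.06 [276.86356094 301.34843848]
[276.30519764 218.19708942]
```

arm_command(slide=[[-1,-1,-25],[0,0,-30],[0,0,-30],[0,0,-20],[0,0,-14]], turn=[[0,0,0],[0,0,0],[0,0,0],[0,0,0],[0,0,0]])

```text
time_s: 4.63
ee_pos: [0.6019, 0.0857, 0.134]
orientation: [0.001, 0.877, -0.481, -0.001]
contact_force: [-22.1, -8.6, 65.4]
finger_gap: 0.28
```

arm_command(slide=[[0,0,0],[0,0,0],[0,0,0],[0,0,0]], turn=[[0,0,0],[0,0,0],[0,0,0],[0,0,0]], claw=0)

```text
time_s: 4.97
ee_pos: [0.6033, 0.0861, 0.135]
orientation: [-0.001, 0.876, -0.482, 0.0]
contact_force: [-0.7, 1.5, 3.6]
finger_gap: 0.105
```

```bash
python3 - <<'E'
from h import *
st();f=snap('wrist','w2.png');snap('side','s2.png')
E
```

```text
t 4.97 p [0.6033 0.0861 0.135 ] q [-5.000e-04  8.763e-01 -4.818e-01  3.000e-04] F [-0.7  1.5  3.6] gap 0.105
```

View pics/w2.png

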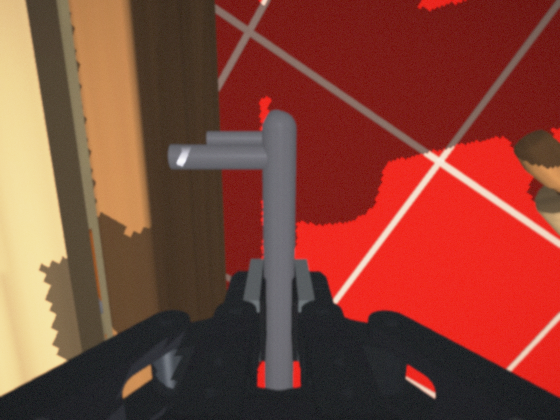

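View pics/s2.png

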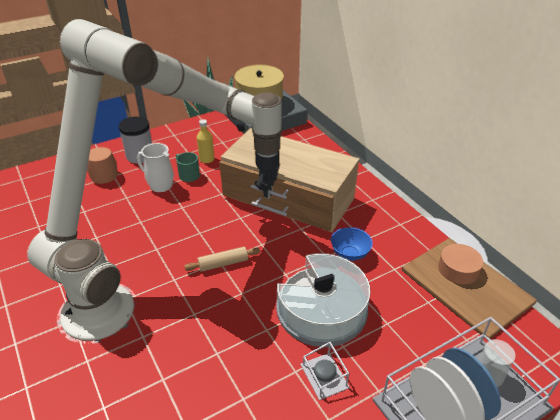

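arm_command(slide=[[-6,-3.8,0],[-13,-8.2,0],[-15,-9.5,0],[-15,-9.5,0],[-15,-9.5,0],[-15,-9.5,0],[-15,-9.5,0],[-13,-8.2,0],[-10,-6.3,0],[-6,-3.8,0]], turn=[[0,0,0],[0,0,0],[0,0,0],[0,0,0],[0,0,0],[0,0,0],[0,0,0],[0,0,0],[0,0,0],[0,0,0]])

```text
time_s: 5.9
ee_pos: [0.4792, 0.0074, 0.1349]
orientation: [-0.001, 0.876, -0.482, 0.0]
contact_force: [-1.9, 5.6, 5.1]
finger_gap: 0.101
```

arm_command(slide=[[-3,-1.9,0],[-2,-1.3,0],[0,0,0]], turn=[[0,0,0],[0,0,0],[0,0,0]])

```text
time_s: 6.15
ee_pos: [0.4782, 0.0067, 0.135]
orientation: [-0.004, 0.876, -0.482, 0.003]
contact_force: [2.5, 10.1, -0.0]
finger_gap: 0.104
```

```bash
python3 - <<'E'
from h import *
s=st();print(np.linalg.norm(s['ee_pos'][:2]-np.array([.6033,.0861])))
E
```

```text
t 6.15 p [0.4782 0.0067 0.135 ] q [-0.0043  0.8761 -0.4822  0.0026] F [ 2.5 10.1 -0. ] gap 0.104
0.14820707834084618
```

arm_command(slide=[[-3,-1,0],[-2,-1,0],[0,0,0]], turn=[[0,0,0],[0,0,0],[0,0,0]])

```text
time_s: 6.4
ee_pos: [0.478, 0.0066, 0.1351]
orientation: [-0.008, 0.876, -0.482, 0.007]
contact_force: [16.2, 11.8, -12.2]
finger_gap: 0.106
```

arm_command(slide=[[3,2,0],[1,2,0],[0,0,0],[0,0,0]], turn=[[0,0,0],[0,0,0],[0,0,0],[0,0,0]], claw=28)

```text
time_s: 6.73
ee_pos: [0.4736, 0.0059, 0.134]
orientation: [0.0, 0.876, -0.482, -0.0]
contact_force: [-0.1, 0.5, 0.7]
finger_gap: 0.283
```

arm_command(slide=[[0,0,15],[0,0,30],[0,0,40],[0,10,40],[10,20,40],[15,25,35],[15,25,20],[10,20,0],[0,0,0]], turn=[[0,0,0],[0,0,0],[0,0,0],[0,0,0],[0,0,0],[0,0,0],[0,0,0],[0,0,0],[0,0,0]], claw=100)

```text
time_s: 7.48
ee_pos: [0.5232, 0.1047, 0.3478]
orientation: [-0.001, 0.876, -0.481, 0.0]
contact_force: [-0.5, -0.8, -1.2]
finger_gap: 0.999
```

```bash
cat >> h.py <<'E'
TINS=['tin_yellow_mid','tin_green_mid','tin_blue_mid','tin_white_mid','tin_black_mid']
def look(c,ls,fn):
    f=snap(c,fn)
    for l in ls:
        print(c,l,[(np.round(x['at'],3).tolist(),round(x['p'],2)) for x in nets.landmark_of(f,l)[:2]])
    return f
E
python3 - <<'E'
from h import *
st()
look('wrist',TINS+['drawer_insert','drawer_strip','clip_mid','cabinet_drawer0_handle'],'w3.png')
look('side',TINS+['drawer_insert','drawer_strip','clip_mid','cabinet_drawer0_handle'],'s3.png')
look('top',TINS+['drawer_insert','drawer_strip','clip_mid','cabinet_drawer0_handle'],'t3.png')
E
```

```text
t 7.48 p [0.5232 0.1047 0.3478] q [-8.000e-04  8.765e-01 -4.814e-01  1.000e-04] F [-0.5 -0.8 -1.2] gap 0.999
wrist tin_yellow_mid [([0.622, 0.004, 0.114], 0.63)]
wrist tin_green_mid []
wrist tin_blue_mid [([0.543, 0.135, 0.119], 0.78)]
wrist tin_white_mid [([0.506, 0.198, 0.124], 0.82)]
wrist tin_black_mid []
wrist drawer_insert [([0.582, 0.071, 0.093], 0.79)]
wrist drawer_strip [([0.544, 0.045, 0.094], 0.88)]
wrist clip_mid [([0.528, 0.065, 0.101], 0.9), ([0.505, 0.199, 0.121], 0.63)]
wrist cabinet_drawer0_handle [([0.477, 0.008, 0.134], 0.95)]
side tin_yellow_mid [([0.623, 0.005, 0.115], 0.74)]
side tin_green_mid [([0.665, -0.049, 0.123], 0.53), ([0.443, -0.495, -0.002], 0.51)]
side tin_blue_mid [([0.542, 0.137, 0.121], 0.7)]
side tin_white_mid [([0.502, 0.194, 0.116], 0.52)]
side tin_black_mid []
side drawer_insert [([0.58, 0.075, 0.097], 0.71), ([0.553, -0.316, 0.116], 0.6)]
side drawer_strip [([0.546, 0.046, 0.095], 0.94), ([0.752, -0.175, -0.002], 0.22)]
side clip_mid []
side cabinet_drawer0_handle [([0.48, 0.008, 0.132], 0.73), ([0.506, 0.193, 0.115], 0.5)]
top tin_yellow_mid [([0.62, 0.002, 0.12], 0.87), ([0.542, 0.043, 0.092], 0.21)]
top tin_green_mid [([0.668, -0.053, 0.123], 0.5), ([0.479, 0.005, 0.132], 0.39)]
top tin_blue_mid [([0.544, 0.134, 0.119], 0.5)]
top tin_white_mid []
top tin_black_mid []
top drawer_insert [([0.588, 0.073, 0.096], 0.81), ([0.44, -0.497, -0.003], 0.52)]
top drawer_strip [([0.544, 0.044, 0.094], 0.65)]
top clip_mid [([0.508, 0.191, 0.117], 0.66), ([0.532, 0.066, 0.104], 0.52)]
top cabinet_drawer0_handle [([0.48, 0.007, 0.135], 0.8), ([0.623, 0.002, 0.12], 0.73)]
```

View pics/w3.png

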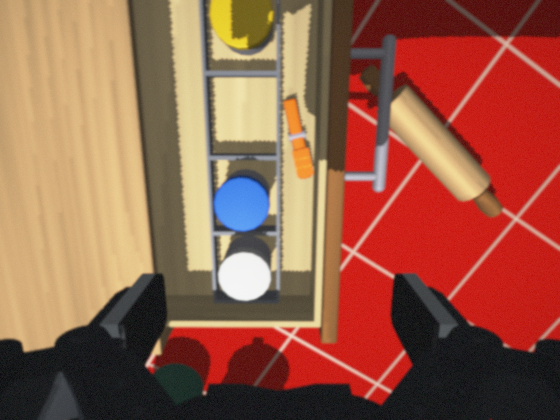

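View pics/t3.png

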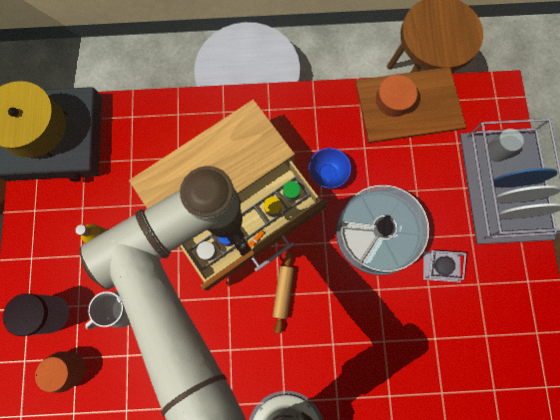

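```bash
python3 - <<'E'
from h import *
f=grab_frame('top')
for a,b in [((390,475),(215,140)),((210,465),(400,160)),((110,285),(495,322))]:
    p=[atz(f,x/5+320,y/5+170,.046) for x,y in (a,b)];d=p[0]-p[1]
    print(np.degrees(np.arctan2(d[1],d[0])),np.linalg.norm(d),np.round(p,3).tolist())
for c in['top','side','top','side']:
  f=grab_frame(c)
  for l in['caddy_axis','caddy_bay','carousel_knob','caddy']:
    print(c,l,[(np.round(x['at'],3).tolist(),round(x['p'],2)) for x in nets.landmark_of(f,l)[:1]])
f=grab_frame('side');im=cv2.cvtColor(f['image'],cv2.COLOR_RGB2BGR)
cv2.imwrite('pics/kn.png',cv2.resize(im[250:345,265:385],None,fx=6,fy=6,interpolation=cv2.INTER_CUBIC))
E
```

```text
-158.1183234787883 0.22365327250375544 [[0.446, -0.353, 0.046], [0.654, -0.27, 0.046]]
143.40589237623473 0.22124030134354036 [[0.458, -0.248, 0.046], [0.635, -0.38, 0.046]]
81.32730418078121 0.22939776774394555 [[0.568, -0.199, 0.046], [0.533, -0.426, 0.046]]
top caddy_axis [([0.553, -0.315, 0.026], 0.74)]
top caddy_bay [([0.522, -0.234, 0.025], 0.65)]
top carousel_knob [([0.55, -0.313, 0.115], 0.87)]
top caddy [([0.556, -0.316, 0.001], 0.78)]
side caddy_axis [([0.549, -0.319, 0.028], 0.87)]
side caddy_bay [([0.522, -0.237, 0.026], 0.65)]
side carousel_knob [([0.552, -0.313, 0.119], 0.92)]
side caddy [([0.551, -0.31, 0.005], 0.93)]
top caddy_axis [([0.555, -0.316, 0.026], 0.81)]
top caddy_bay [([0.517, -0.239, 0.026], 0.76)]
top carousel_knob [([0.552, -0.314, 0.114], 0.55)]
top caddy [([0.555, -0.314, 0.001], 0.78)]
side caddy_axis [([0.664, -0.051, 0.123], 0.65)]
side caddy_bay [([0.521, -0.236, 0.028], 0.7)]
side carousel_knob [([0.554, -0.315, 0.118], 0.82)]
side caddy [([0.552, -0.31, -0.0], 0.65)]
```

View pics/kn.png

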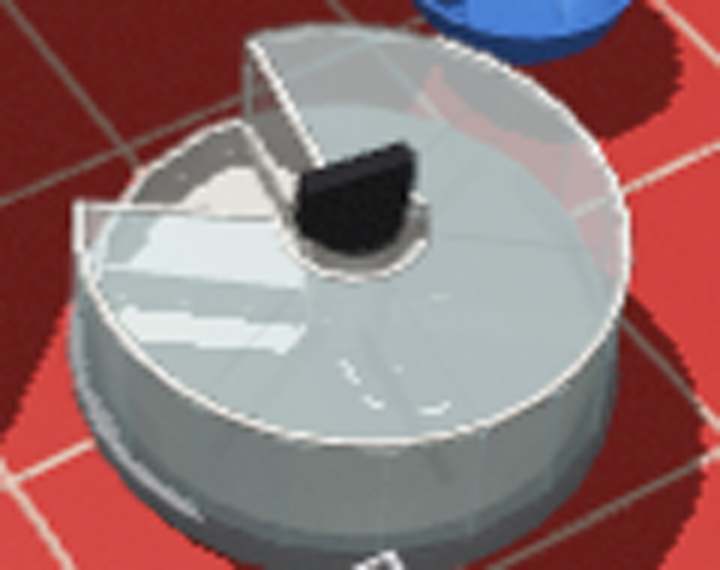

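```bash
python3 - <<'E'
from h import *
f=grab_frame('wrist')
for u,v in[(244.5,277),(242.5,203)]:print(atz(f,u,v,.145))
g=grab_frame('side')
a=atz(g,265+302/6,250+183/6,.132);b=atz(g,265+412/6,250+150/6,.132);d=b-a;print(a,b,np.linalg.norm(d),np.degrees(np.arctan2(d[1],d[0])))
st()
E
```

```text
[0.50329888 0.18918066 0.145     ]
[0.54127186 0.12943725 0.145     ]
[ 0.52718568 -0.31124474  0.132     ] [ 0.58098379 -0.31973665  0.132     ] 0.05446419842339795 -8.969992364119108
t 10.18 p [0.5221 0.1023 0.3477] q [ 0.      0.876  -0.4823 -0.    ] F [ 0.4  0.3 -0.5] gap 1.001
```

```bash
python3 - <<'E'
from h import *
st()
f=look('wrist',TINS,'w4.png');im=cv2.cvtColor(f['image'],cv2.COLOR_RGB2BGR)
hsv=cv2.cvtColor(im,cv2.COLOR_BGR2HSV)
m=cv2.inRange(hsv,(95,120,120),(125,255,255));M=cv2.moments(m);c=(M['m10']/M['m00'],M['m01']/M['m00']);print('blue',c,atz(f,*c,.145))
m=cv2.inRange(hsv[:330],(0,0,200),(180,60,255));n,l,s,cc=cv2.connectedComponentsWithStats(m);i=1+np.argmax(s[1:,4]);print('white',cc[i],s[i],atz(f,*cc[i],.145))
for P in[(.504,.197,.145),(.5435,.1355,.145)]:print(proj(f,P))
E
```

```text
t 10.18 p [0.5221 0.1023 0.3477] q [ 0.      0.876  -0.4823 -0.    ] F [ 0.4  0.3 -0.5] gap 1.001
wrist tin_yellow_mid [([0.621, 0.005, 0.116], 0.98)]
wrist tin_green_mid []
wrist tin_blue_mid [([0.544, 0.137, 0.114], 0.63)]
wrist tin_white_mid [([0.505, 0.197, 0.121], 0.89)]
wrist tin_black_mid [([0.621, 0.005, 0.117], 0.23)]
blue (237.26293995859214, 205.97805383022774) [0.54377335 0.13422353 0.145     ]
white [240.55775234 278.02081165] [ 215  255   52   47 1922] [0.50585837 0.19202971 0.145     ]
[239.53437925 283.12527956]
[236.78909811 207.32404107]
```

View pics/w4.png

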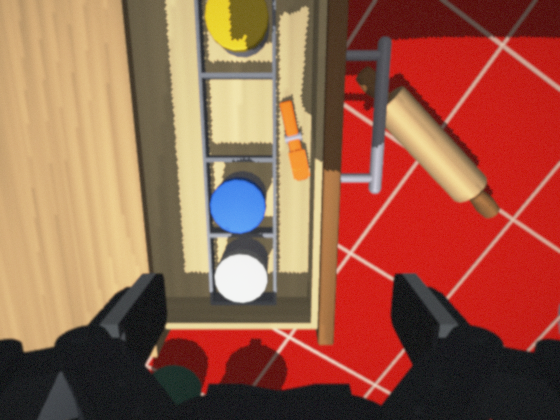

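arm_command(slide=[[-5,20,-10],[-6,30,-30],[-6,30,-35],[0,12,-35],[0,0,-35],[0,0,-25],[0,0,-15],[0,0,-10],[0,0,-5],[0,0,-5]], turn=[[0,0,0],[0,0,0],[0,0,0],[0,0,0],[0,0,0],[0,0,0],[0,0,0],[0,0,0],[0,0,0],[0,0,0]])

```text
time_s: 11.32
ee_pos: [0.5064, 0.1906, 0.1474]
orientation: [-0.0, 0.876, -0.482, 0.0]
contact_force: [0.1, 0.5, 0.7]
finger_gap: 1.003
```

```bash
python3 - <<'E'
from h import *
st();snap('wrist','w5.png')
E
```

```text
t 11.32 p [0.5064 0.1906 0.1474] q [-4.000e-04  8.761e-01 -4.822e-01  4.000e-04] F [0.1 0.5 0.7] gap 1.003
```

View pics/w5.png

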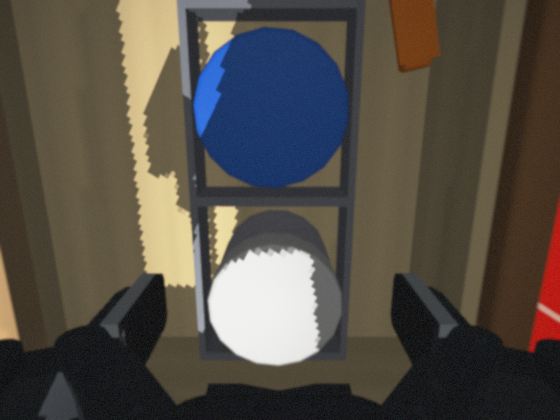

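arm_command(slide=[[-1,2,-3],[0,0,-1]], turn=[[0,0,0],[0,0,0]])

```text
time_s: 11.53
ee_pos: [0.5053, 0.1928, 0.1439]
orientation: [-0.001, 0.876, -0.482, 0.0]
contact_force: [-0.0, 0.9, -0.2]
finger_gap: 1.001
```

arm_command(slide=[[0,0,0],[0,0,0],[0,0,0],[0,0,0],[0,0,0]], turn=[[0,0,0],[0,0,0],[0,0,0],[0,0,0],[0,0,0]], claw=0)

```text
time_s: 11.95
ee_pos: [0.5056, 0.1928, 0.1442]
orientation: [-0.001, 0.876, -0.482, 0.001]
contact_force: [-0.7, 0.6, 4.1]
finger_gap: 0.562
```

arm_command(slide=[[0,0,10],[0,0,25],[0,0,35],[0,0,35],[1.5,-20,11],[1.5,-30,0],[1.5,-36,0],[1.5,-38,0],[1.5,-38,0],[1.5,-38,0]], turn=[[0,0,0],[0,0,0],[0,0,0],[0,0,4],[0,0,6],[0,0,7],[0,0,7],[0,0,7],[0,0,7],[0,0,7]])

```text
time_s: 12.78
ee_pos: [0.513, -0.0024, 0.2593]
orientation: [-0.0, 0.993, -0.118, -0.0]
contact_force: [1.6, 0.8, -1.1]
finger_gap: 0.562
```

arm_command(slide=[[1,-38,0],[1,-38,0],[1,-38,0],[1,-38,0],[1,-36,0],[0.5,-25,0],[0,-15,0],[0,0,0]], turn=[[0,0,7],[0,0,7],[0,0,7],[0,0,7],[0,0,5],[0,0,2],[0,0,0],[0,0,0]])

```text
time_s: 13.45
ee_pos: [0.5186, -0.2203, 0.2587]
orientation: [-0.0, 0.987, 0.163, -0.001]
contact_force: [0.4, -0.8, 0.1]
finger_gap: 0.563
```

```bash
python3 - <<'E'
from h import *
s=st();print(yaw(s['orientation']),np.round(s['joint_positions'],2))
f=look('wrist',['tin_white_mid','carousel_knob','caddy_bay','caddy_axis'],'w6.png')
print(proj(f,[.52,-.235,.026]))
E
```

```text
t 13.45 p [ 0.5186 -0.2203  0.2587] q [-2.000e-04  9.866e-01  1.634e-01 -8.000e-04] F [ 0.4 -0.8  0.1] gap 0.563
-71.19311170137863 [-0.11  0.28 -0.14  0.   -1.16  2.01]
wrist tin_white_mid [([0.518, -0.218, 0.235], 0.76)]
wrist carousel_knob [([0.551, -0.314, 0.114], 0.77), ([0.521, -0.239, 0.028], 0.71)]
wrist caddy_bay [([0.518, -0.238, 0.028], 0.61)]
wrist caddy_axis [([0.549, -0.31, 0.027], 0.77)]
[293.8773155 185.1501418]
```

View pics/w6.png

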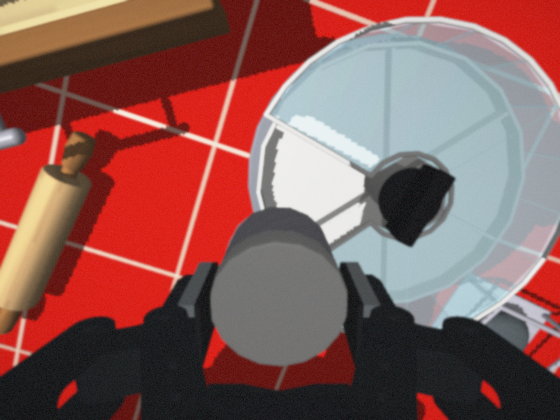

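arm_command(slide=[[2,-10,-20],[1,-8,-35],[0,-1.5,-40],[0,0,-35],[0,0,-20],[0,0,-12],[0,0,-8],[0,0,-5],[0,0,-4],[0,0,0]], turn=[[0,0,1.7],[0,0,1.7],[0,0,0],[0,0,0],[0,0,0],[0,0,0],[0,0,0],[0,0,0],[0,0,0],[0,0,0]])

```text
time_s: 14.53
ee_pos: [0.5227, -0.2369, 0.0803]
orientation: [0.0, 0.981, 0.195, 0.0]
contact_force: [-0.7, 0.3, -1.6]
finger_gap: 0.562
```

```bash
python3 - <<'E'
from h import *
s=st();print(yaw(s['orientation']))
snap('wrist','w7.png');snap('side','s7.png')
E
```

```text
t 14.53 p [ 0.5227 -0.2369  0.0803] q [0.000e+00 9.808e-01 1.949e-01 1.000e-04] F [-0.7  0.3 -1.6] gap 0.562
-67.5171354031816
```

View pics/w7.png

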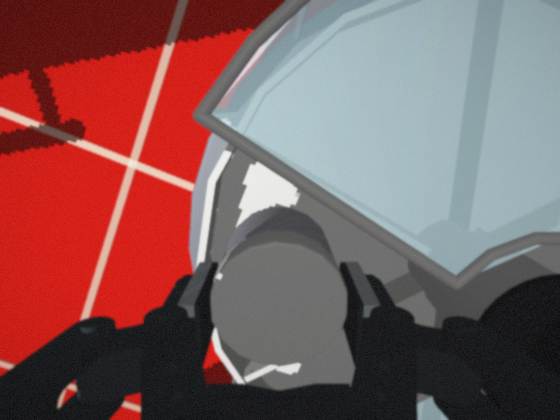

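View pics/s7.png

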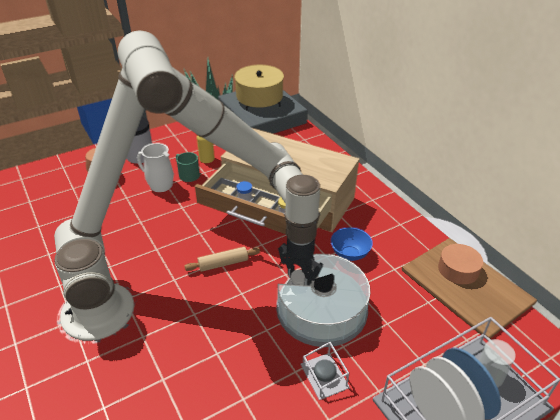

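arm_command(slide=[[1,-3,-2],[0,0,-2],[0,0,-2],[0,0,0]], turn=[[0,0,0],[0,0,0],[0,0,0],[0,0,0]])

```text
time_s: 14.97
ee_pos: [0.5241, -0.2405, 0.0753]
orientation: [0.0, 0.981, 0.195, 0.001]
contact_force: [0.2, -0.6, 3.8]
finger_gap: 0.561
```

arm_command(slide=[[0,0,0],[0,0,0],[0,0,0],[0,0,10],[0,0,25],[0,0,35],[0,0,30],[0,0,20]], turn=[[0,0,0],[0,0,0],[0,0,0],[0,0,0],[0,0,0],[0,0,0],[0,0,0],[0,0,0]], claw=78)

```text
time_s: 15.63
ee_pos: [0.5246, -0.2409, 0.1985]
orientation: [0.002, 0.981, 0.195, 0.002]
contact_force: [0.3, 0.2, 0.2]
finger_gap: 0.78
```

```bash
python3 - <<'E'
from h import *
s=st();print(yaw(s['orientation']))
f=look('wrist',['tin_white_mid','carousel_knob'],'w8.png')
g=look('side',['tin_white_mid','carousel_knob'],'s8.png')
E
```

```text
t 15.63 p [ 0.5246 -0.2409  0.1985] q [0.0016 0.9808 0.1949 0.0023] F [0.3 0.2 0.2] gap 0.78
-67.52540819618547
wrist tin_white_mid [([0.523, -0.236, 0.051], 0.87)]
wrist carousel_knob [([0.553, -0.312, 0.114], 0.79)]
side tin_white_mid [([0.523, -0.238, 0.05], 0.71)]
side carousel_knob [([0.554, -0.314, 0.116], 0.97), ([0.517, -0.238, 0.027], 0.21)]
```

View pics/w8.png

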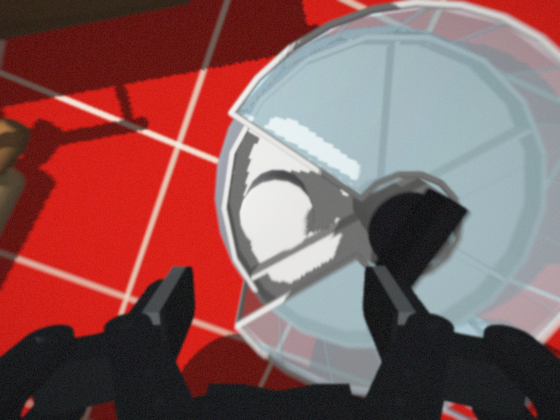

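```bash
python3 - <<'E'
from h import *
f=grab_frame('wrist')
a=atz(f,426,188,.132);b=atz(f,468,212,.132);print(a,b,np.linalg.norm(a-b));d=b-a;print(np.degrees(np.arctan2(d[1],d[0])))
k=np.array([.553,-.3135,.132])
for ang in(-9,):
  c,s=np.cos(np.radians(ang)),np.sin(np.radians(ang))
  for sx in(-1,1):
    for sy in(-1,1):print(sx,sy,proj(f,k+[.028*sx*c-.007*sy*s,.028*sx*s+.007*sy*c,0]))
im=cv2.cvtColor(f['image'],cv2.COLOR_RGB2BGR)[150:330,330:500]
cv2.imwrite('pics/k2.png',cv2.resize(np.clip(im.astype(float)*4,0,255).astype(np.uint8),None,fx=4,fy=3))
E
```

```text
[ 0.57752437 -0.29493235  0.132     ] [ 0.57477543 -0.31992486  0.132     ] 0.02514323075001436
-96.27676205468866
-1 -1 [412.84530652 294.54789049]
-1 1 [391.3127953  281.85113497]
1 -1 [481.5650053  207.00741306]
1 1 [459.23435393 192.4950516 ]
```

View pics/k2.png

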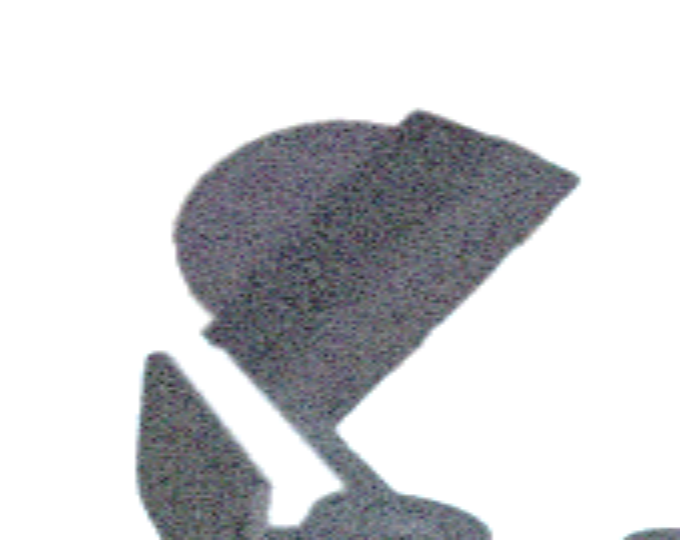

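arm_command(slide=[[5,-14,0],[6,-16,0],[6,-16,0],[6,-15,0],[5.5,-11.5,0],[0,0,-20],[0,0,-25],[0,0,-17],[0,0,-10],[0,0,0]], turn=[[0,0,-6],[0,0,-6],[0,0,-6],[0,0,-6],[0,0,-6.3],[0,0,0],[0,0,0],[0,0,0],[0,0,0],[0,0,0]], claw=42)

```text
time_s: 16.82
ee_pos: [0.5516, -0.3127, 0.1216]
orientation: [0.0, 0.998, -0.068, -0.001]
contact_force: [0.2, -0.3, 0.5]
finger_gap: 0.42
```

```bash
python3 - <<'E'
from h import *
s=st();print(yaw(s['orientation']))
f=snap('wrist','w9.png')
im=cv2.cvtColor(f['image'],cv2.COLOR_RGB2BGR)
cv2.imwrite('pics/w9b.png',np.clip(im.astype(float)*2.5,0,255).astype(np.uint8))
E
```

```text
t 16.82 p [ 0.5516 -0.3127  0.1216] q [ 2.000e-04  9.977e-01 -6.800e-02 -1.400e-03] F [ 0.2 -0.3  0.5] gap 0.42
-97.79492460100576
```

View pics/w9b.png

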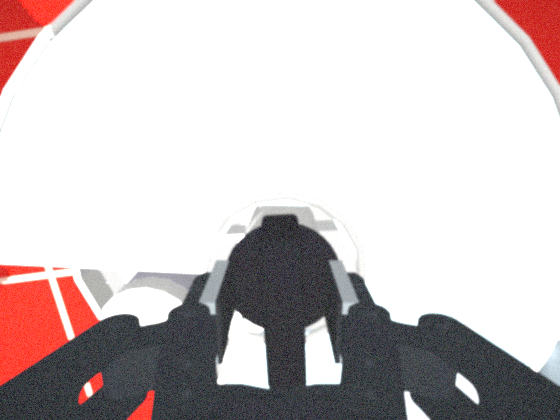

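arm_command(slide=[[0,0,5],[0,0,0],[0,0,0],[0,0,0],[0,0,0]], turn=[[0,0,0],[0,0,0],[0,0,0],[0,0,0],[0,0,0]], claw=0)

```text
time_s: 17.28
ee_pos: [0.5519, -0.3143, 0.1279]
orientation: [0.001, 0.998, -0.069, 0.0]
contact_force: [-1.1, -5.4, 1.2]
finger_gap: 0.151
```

arm_command(slide=[[0,0,0],[0,0,0],[0,0,0],[0,0,0],[0,0,0],[0,0,0],[0,0,0],[0,0,0],[0,0,0],[0,0,0]], turn=[[0,0,-3],[0,0,-6],[0,0,-7],[0,0,-7],[0,0,-7],[0,0,-7],[0,0,-7],[0,0,-7],[0,0,-6],[0,0,-3]])

```text
time_s: 18.12
ee_pos: [0.5521, -0.3141, 0.1279]
orientation: [0.0, 0.828, -0.56, 0.001]
contact_force: [-0.5, -3.6, 0.7]
finger_gap: 0.155
```

arm_command(slide=[[0,0,0],[0,0,0]], turn=[[0,0,0],[0,0,0]])

```text
time_s: 18.28
ee_pos: [0.5521, -0.3141, 0.1279]
orientation: [0.0, 0.83, -0.558, 0.001]
contact_force: [-0.9, -5.8, 1.8]
finger_gap: 0.152
```

```bash
python3 - <<'E'
from h import *
s=st();print(yaw(s['orientation']),s['ft_torque'])
f=look('side',['tin_white_mid','carousel_knob'],'s10.png')
im=cv2.cvtColor(f['image'],cv2.COLOR_RGB2BGR)
cv2.imwrite('pics/s10b.png',cv2.resize(im[230:350,250:390],None,fx=5,fy=5,interpolation=cv2.INTER_CUBIC))
E
```

```text
t 18.28 p [ 0.5521 -0.3141  0.1279] q [ 5.000e-04  8.301e-01 -5.576e-01  1.000e-03] F [-0.9 -5.8  1.8] gap 0.152
-157.77436530263395 [-1.38786045  0.14014086 -0.00188011]
side tin_white_mid []
side carousel_knob [([0.554, -0.314, 0.116], 0.78)]
```

View pics/s10b.png

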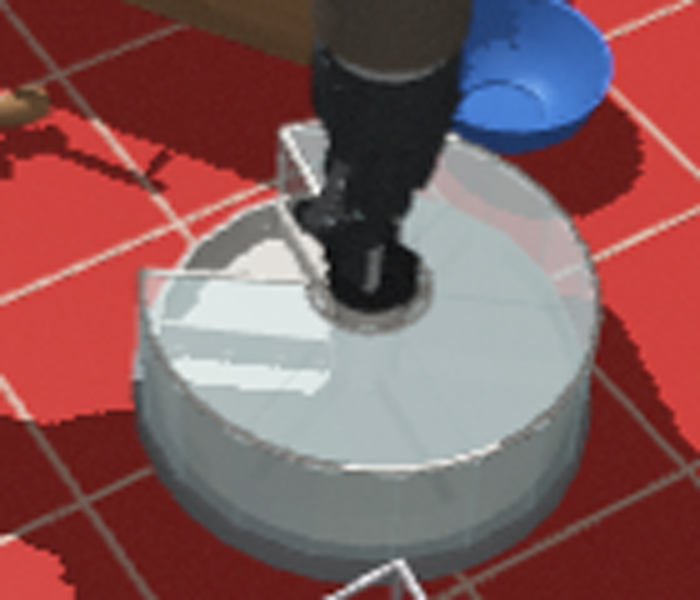

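arm_command(slide=[[0,0,0],[0,0,0],[0,0,20],[0,0,35],[0,10,35],[0,25,30],[-1,38,0],[-1,40,0],[-1,40,0],[-1,40,0]], turn=[[0,0,0],[0,0,0],[0,0,0],[0,0,0],[0,0,0],[0,0,2],[0,0,2],[0,0,2],[0,0,2],[0,0,2]], claw=42)

```text
time_s: 19.27
ee_pos: [0.5474, -0.1176, 0.2474]
orientation: [-0.0, 0.876, -0.483, -0.0]
contact_force: [0.2, 0.1, 0.1]
finger_gap: 0.425
```

arm_command(slide=[[-1,40,0],[-1,40,0],[-1,40,0],[-1,40,0],[-0.5,38,0],[-0.5,33,0],[-0.5,16,-10],[0,8,-15],[0,0,0]], turn=[[0,0,0.1],[0,0,0],[0,0,0],[0,0,0],[0,0,0],[0,0,0],[0,0,0],[0,0,0],[0,0,0]], claw=100)

```text
time_s: 20.02
ee_pos: [0.5405, 0.1371, 0.2193]
orientation: [0.002, 0.876, -0.481, -0.002]
contact_force: [-1.3, -0.5, 0.4]
finger_gap: 0.999
```

```bash
python3 - <<'E'
from h import *
s=st();print(yaw(s['orientation']))
f=look('wrist',TINS,'w11.png')
hsv=cv2.cvtColor(f['image'],cv2.COLOR_RGB2HSV)
m=cv2.inRange(hsv,(95,120,60),(125,255,255));M=cv2.moments(m);c=(M['m10']/M['m00'],M['m01']/M['m00']);print('blue',c,atz(f,*c,.145))
g=look('side',TINS,'s11.png')
E
```

```text
t 20.02 p [0.5405 0.1371 0.2193] q [ 0.0018  0.8765 -0.4815 -0.0021] F [-1.3 -0.5  0.4] gap 0.999
-147.56157095367917
wrist tin_yellow_mid []
wrist tin_green_mid []
wrist tin_blue_mid [([0.546, 0.137, 0.117], 0.57)]
wrist tin_white_mid []
wrist tin_black_mid []
blue (274.4358199459202, 227.06076029902974) [0.54449588 0.13247899 0.145     ]
side tin_yellow_mid [([0.621, 0.004, 0.116], 0.69), ([0.546, -0.315, 0.028], 0.29)]
side tin_green_mid [([0.665, -0.048, 0.123], 0.81), ([0.542, 0.133, 0.117], 0.2)]
side tin_blue_mid [([0.545, 0.136, 0.12], 0.65), ([0.367, 0.46, -0.0], 0.42)]
side tin_white_mid []
side tin_black_mid []
```

View pics/w11.png

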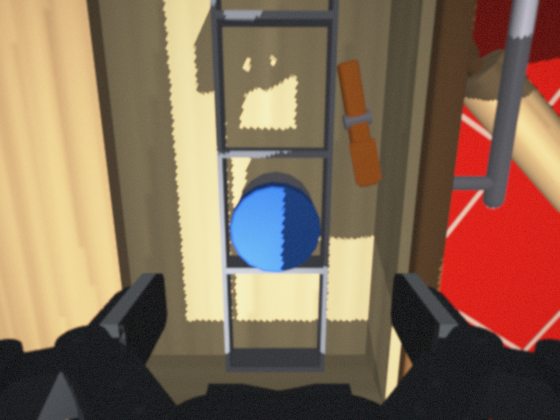

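View pics/s11.png

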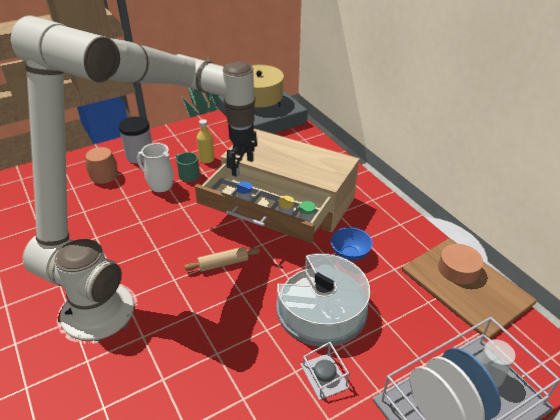

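arm_command(slide=[[2,-1.5,-15],[1.5,-1,-25],[0,0,-18],[0,0,-10],[0,0,-5],[0,0,-2.5],[0,0,0]], turn=[[0,0,0],[0,0,0],[0,0,0],[0,0,0],[0,0,0],[0,0,0],[0,0,0]])

```text
time_s: 21.2
ee_pos: [0.5463, 0.1329, 0.1469]
orientation: [-0.0, 0.876, -0.483, 0.0]
contact_force: [-1.3, 0.0, 0.5]
finger_gap: 0.999
```

arm_command(slide=[[0,0,0],[0,0,0],[0,0,0],[0,0,0],[0,0,0]], turn=[[0,0,0],[0,0,0],[0,0,0],[0,0,0],[0,0,0]], claw=0)

```text
time_s: 21.62
ee_pos: [0.5468, 0.1331, 0.1481]
orientation: [-0.001, 0.876, -0.483, 0.001]
contact_force: [-0.3, -0.1, 5.2]
finger_gap: 0.557
```

arm_command(slide=[[0,0,10],[0,0,25],[0,0,35],[0,-10,35],[-2,-25,6],[-2,-30,0],[-2,-35,0],[-2,-36,0],[-2,-36,0],[-2,-36,0]], turn=[[0,0,0],[0,0,0],[0,0,0],[0,0,5],[0,0,7],[0,0,7],[0,0,7],[0,0,7],[0,0,7],[0,0,7]])

```text
time_s: 22.45
ee_pos: [0.5334, -0.0736, 0.258]
orientation: [-0.0, 0.995, -0.096, -0.0]
contact_force: [0.0, 0.6, -1.0]
finger_gap: 0.562
```

arm_command(slide=[[-2,-36,0],[-2,-36,0],[-2,-36,0],[-2,-30,0],[-1.5,-16,-10],[-1,-6,-25],[0,-4,-30],[0,0,-30],[0,0,0]], turn=[[0,0,7],[0,0,7],[0,0,7],[0,0,7],[0,0,5],[0,0,0],[0,0,0],[0,0,0],[0,0,0]])

```text
time_s: 23.2
ee_pos: [0.5196, -0.2312, 0.1566]
orientation: [-0.003, 0.984, 0.18, -0.006]
contact_force: [-1.2, 1.0, -1.4]
finger_gap: 0.559
```

```bash
python3 - <<'E'
from h import *
s=st();print(yaw(s['orientation']))
f=look('wrist',['tin_blue_mid'],'w12.png')
E
```

```text
t 23.2 p [ 0.5196 -0.2312  0.1566] q [-0.0032  0.9837  0.1795 -0.0059] F [-1.2  1.  -1.4] gap 0.559
-69.31768720027816
wrist tin_blue_mid [([0.515, -0.232, 0.128], 0.88)]
```

View pics/w12.png

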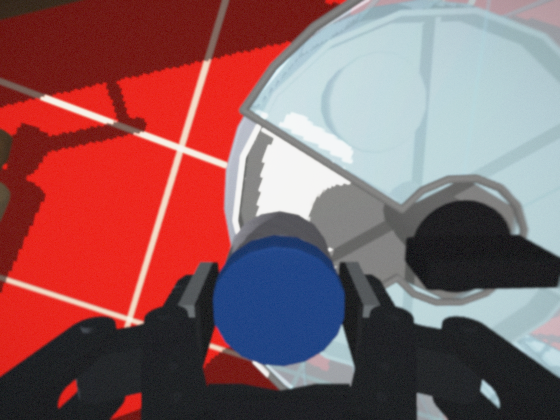

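arm_command(slide=[[3,-5,0],[1.5,-4.5,-10],[0,0,-20],[0,0,-20],[0,0,-12],[0,0,-8],[0,0,-4],[0,0,-2],[0,0,0]], turn=[[0,0,1.5],[0,0,0],[0,0,0],[0,0,0],[0,0,0],[0,0,0],[0,0,0],[0,0,0],[0,0,0]])

```text
time_s: 24.05
ee_pos: [0.5401, -0.2419, 0.1051]
orientation: [0.008, 0.98, 0.199, 0.013]
contact_force: [-12.5, 24.6, 64.0]
finger_gap: 0.556
```

arm_command(slide=[[0,0,12],[0,0,20]], turn=[[0,0,0],[0,0,0]])

```text
time_s: 24.22
ee_pos: [0.5301, -0.2406, 0.1222]
orientation: [0.001, 0.981, 0.194, 0.003]
contact_force: [-1.6, -0.1, -2.0]
finger_gap: 0.557
```

```bash
python3 - <<'E'
from h import *
s=st();print(yaw(s['orientation']))
f=look('wrist',['tin_blue_mid','carousel_knob'],'w13.png')
g=look('side',['tin_blue_mid','carousel_knob'],'s13.png')
im=cv2.cvtColor(g['image'],cv2.COLOR_RGB2BGR)
cv2.imwrite('pics/s13b.png',cv2.resize(im[200:350,250:390],None,fx=4,fy=4,interpolation=cv2.INTER_CUBIC))
E
```

```text
t 24.22 p [ 0.5301 -0.2406  0.1222] q [7.000e-04 9.810e-01 1.942e-01 2.500e-03] F [-1.6 -0.1 -2. ] gap 0.557
-67.59936899411629
wrist tin_blue_mid [([0.524, -0.24, 0.091], 0.97)]
wrist carousel_knob [([0.549, -0.314, 0.114], 0.8)]
side tin_blue_mid [([0.525, -0.243, 0.093], 0.9)]
side carousel_knob [([0.551, -0.313, 0.115], 0.85)]
```

View pics/w13.png

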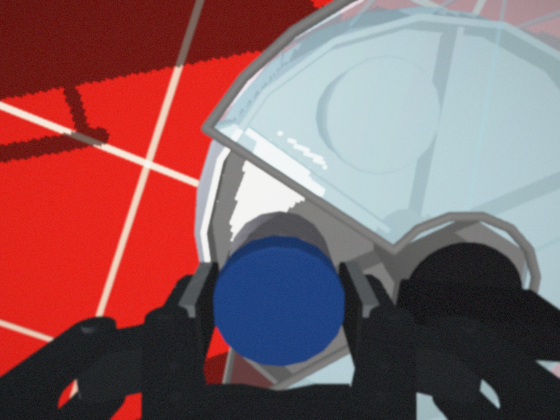

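View pics/s13b.png

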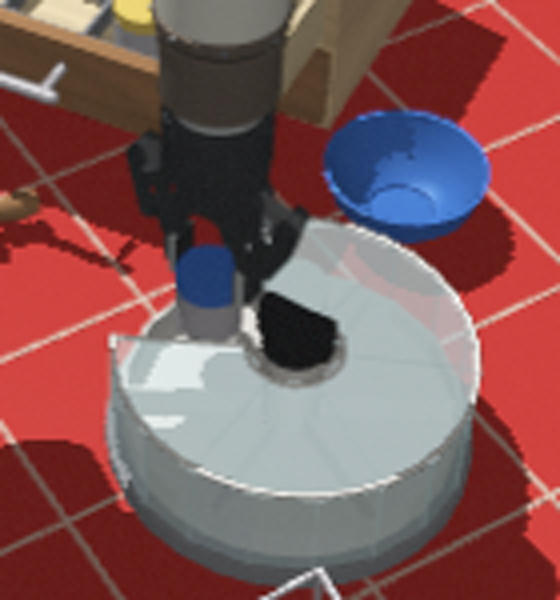

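arm_command(slide=[[0,0,20],[0,0,30],[0,0,20],[0,0,0],[0,0,0],[0,0,0],[0,0,0],[0,0,0],[0,0,0],[0,0,0]], turn=[[0,0,0],[0,0,-4],[0,0,-7],[0,0,-7],[0,0,-7],[0,0,-7],[0,0,-7],[0,0,-7],[0,0,-7],[0,0,-7]])

```text
time_s: 25.35
ee_pos: [0.528, -0.2416, 0.1869]
orientation: [0.0, 0.945, -0.326, -0.002]
contact_force: [-0.0, -0.1, -0.2]
finger_gap: 0.559
```

arm_command(slide=[[0,0,0],[0,0,0],[0,0,0],[0,0,0],[0,0,0],[0,0,0],[0,0,0]], turn=[[0,0,-7],[0,0,-7],[0,0,-7],[0,0,-7],[0,0,-2],[0,0,0],[0,0,0]])

```text
time_s: 25.93
ee_pos: [0.5282, -0.2416, 0.1874]
orientation: [0.0, 0.831, -0.556, -0.001]
contact_force: [-0.1, 0.1, -0.3]
finger_gap: 0.557
```

```bash
python3 - <<'E'
from h import *
s=st();print(yaw(s['orientation']))
f=look('wrist',['tin_blue_mid','carousel_knob','caddy_bay'],'w14.png')
print(proj(f,[.5235,-.239,.026]))
E
```

```text
t 25.93 p [ 0.5282 -0.2416  0.1874] q [ 5.000e-04  8.309e-01 -5.564e-01 -1.100e-03] F [-0.1  0.1 -0.3] gap 0.557
-157.61438499450765
wrist tin_blue_mid [([0.525, -0.24, 0.158], 0.97)]
wrist carousel_knob [([0.548, -0.313, 0.114], 0.98), ([0.554, -0.316, 0.003], 0.5)]
wrist caddy_bay [([0.517, -0.235, 0.029], 0.6)]
[281.24355586 205.30893032]
```

View pics/w14.png

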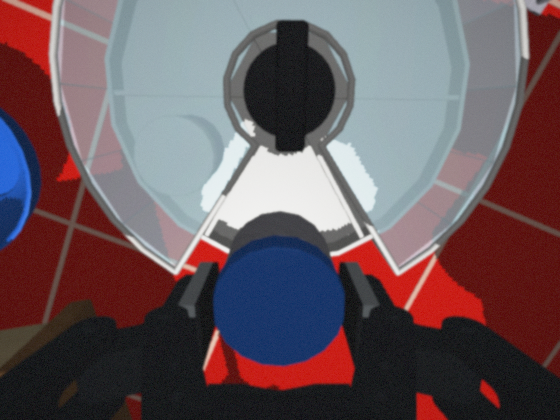

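arm_command(slide=[[-3,0,0],[-3,0.5,-15],[0,0,-25],[0,0,-20],[0,0,-12]], turn=[[0,0,0],[0,0,0],[0,0,0],[0,0,0],[0,0,0]])

```text
time_s: 26.55
ee_pos: [0.5211, -0.2407, 0.1146]
orientation: [0.0, 0.831, -0.557, -0.002]
contact_force: [0.2, 0.6, -2.2]
finger_gap: 0.559
```

```bash
python3 - <<'E'
from h import *
s=st();print(yaw(s['orientation']))
f=snap('wrist','w15.png')
E
```

```text
t 26.55 p [ 0.5211 -0.2407  0.1146] q [ 4.000e-04  8.306e-01 -5.569e-01 -1.600e-03] F [ 0.2  0.6 -2.2] gap 0.559
-157.6795800657925
```

View pics/w15.png

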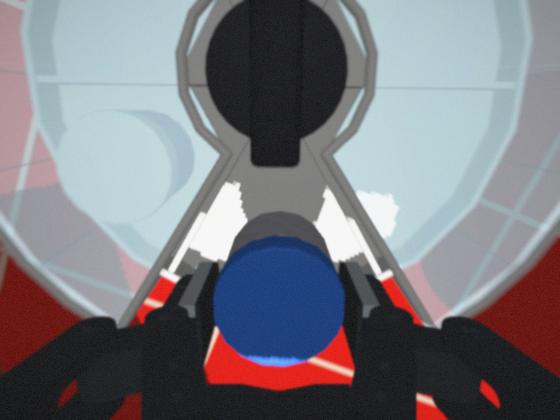

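arm_command(slide=[[0,0,-8],[0,0,-8],[0,0,-7],[0,0,-4],[0,0,0]], turn=[[0,0,0],[0,0,0],[0,0,0],[0,0,0],[0,0,0]])

```text
time_s: 27.02
ee_pos: [0.5222, -0.2409, 0.0889]
orientation: [0.0, 0.831, -0.557, -0.001]
contact_force: [-0.3, 0.2, -0.6]
finger_gap: 0.562
```

```bash
python3 - <<'E'
from h import *
s=st()
f=look('wrist',['tin_blue_mid'],'w16.png')
E
```

```text
t 27.02 p [ 0.5222 -0.2409  0.0889] q [ 2.000e-04  8.307e-01 -5.568e-01 -6.000e-04] F [-0.3  0.2 -0.6] gap 0.562
wrist tin_blue_mid [([0.522, -0.239, 0.059], 0.83)]
```

View pics/w16.png

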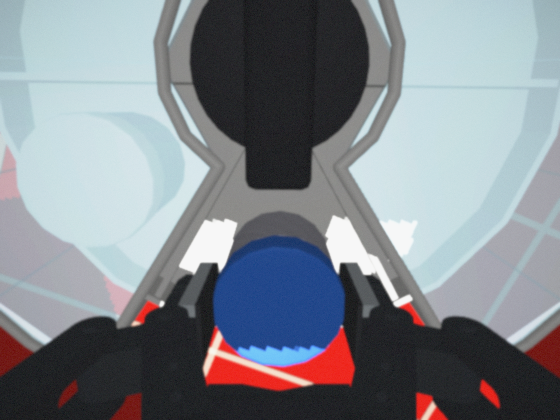

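arm_command(slide=[[0,0,-4],[0,0,-3],[0,0,-2],[0,0,-1],[0,0,0]], turn=[[0,0,0],[0,0,0],[0,0,0],[0,0,0],[0,0,0]])

```text
time_s: 27.53
ee_pos: [0.5224, -0.241, 0.0794]
orientation: [0.0, 0.831, -0.557, -0.0]
contact_force: [-0.7, 0.3, -0.2]
finger_gap: 0.558
```

arm_command(slide=[[0,0,-1.5],[0,0,0]], turn=[[0,0,0],[0,0,0]])

```text
time_s: 27.7
ee_pos: [0.5233, -0.2411, 0.0791]
orientation: [-0.0, 0.831, -0.557, 0.001]
contact_force: [-0.4, -0.1, 3.9]
finger_gap: 0.558
```

arm_command(slide=[[0,0,0],[0,0,0],[0,0,3],[0,0,10],[0,0,20],[0,0,30],[0,0,25],[0,0,0]], turn=[[0,0,0],[0,0,0],[0,0,0],[0,0,0],[0,0,0],[0,0,0],[0,0,0],[0,0,0]], claw=67)

```text
time_s: 28.37
ee_pos: [0.5258, -0.2421, 0.1729]
orientation: [-0.002, 0.831, -0.556, 0.006]
contact_force: [0.7, -0.2, 0.9]
finger_gap: 0.671
```

```bash
python3 - <<'E'
from h import *
s=st();print(yaw(s['orientation']))
f=look('wrist',['tin_blue_mid','tin_white_mid','carousel_knob'],'w17.png')
look('side',['tin_blue_mid','tin_green_mid','tin_yellow_mid','tin_white_mid'],'s17.png')
E
```

```text
t 28.37 p [ 0.5258 -0.2421  0.1729] q [-0.0016  0.8311 -0.5561  0.0059] F [ 0.7 -0.2  0.9] gap 0.671
-157.57659035895708
wrist tin_blue_mid [([0.52, -0.236, 0.052], 0.83)]
wrist tin_white_mid []
wrist carousel_knob [([0.548, -0.314, 0.118], 0.86)]
side tin_blue_mid [([0.522, -0.24, 0.05], 0.68), ([0.475, 0.464, -0.0], 0.55)]
side tin_green_mid [([0.553, -0.309, 0.002], 0.75)]
side tin_yellow_mid [([0.623, 0.003, 0.117], 0.68)]
side tin_white_mid []
```

View pics/w17.png

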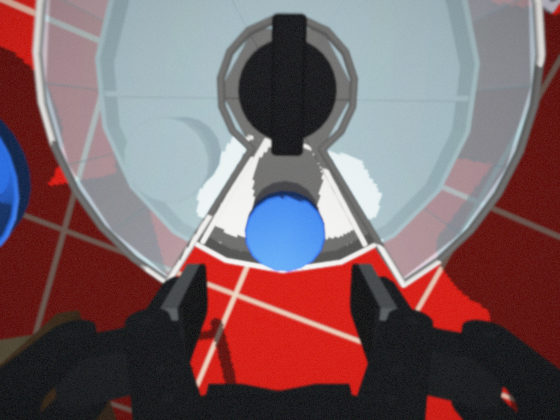

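arm_command(slide=[[5,-14,10],[5,-15,5],[5,-15,0],[5,-14,0],[5,-14,0],[0,0,-15],[0,0,-20],[0,0,-15],[0,0,-9],[0,0,0]], turn=[[0,0,0],[0,0,0],[0,0,0],[0,0,0],[0,0,0],[0,0,0],[0,0,0],[0,0,0],[0,0,0],[0,0,0]], claw=42)

```text
time_s: 29.65
ee_pos: [0.5476, -0.3132, 0.122]
orientation: [0.001, 0.831, -0.556, -0.0]
contact_force: [0.0, -0.6, 0.5]
finger_gap: 0.419
```

arm_command(slide=[[0,0,0],[0,0,0],[0,0,0],[0,0,0]], turn=[[0,0,0],[0,0,0],[0,0,0],[0,0,0]], claw=0)

```text
time_s: 29.98
ee_pos: [0.5508, -0.3117, 0.1226]
orientation: [-0.002, 0.831, -0.556, 0.003]
contact_force: [7.6, 6.2, -0.3]
finger_gap: 0.152
```

arm_command(slide=[[4,-1,3],[0,0,0],[0,0,0],[0,0,0],[0,0,0],[0,0,0],[0,0,0],[0,0,0],[0,0,0],[0,0,0]], turn=[[0,0,-3],[0,0,-6],[0,0,-7],[0,0,-7],[0,0,-7],[0,0,-7],[0,0,-7],[0,0,-7],[0,0,-6],[0,0,-3]])

```text
time_s: 30.82
ee_pos: [0.554, -0.3121, 0.1227]
orientation: [0.002, -0.439, 0.898, 0.0]
contact_force: [8.2, 3.4, -10.1]
finger_gap: 0.153
```

arm_command(slide=[[0,0,0],[0,0,0]], turn=[[0,0,0],[0,0,0]])

```text
time_s: 30.98
ee_pos: [0.554, -0.3121, 0.1227]
orientation: [0.002, -0.441, 0.897, 0.0]
contact_force: [8.4, 3.9, -10.8]
finger_gap: 0.151
```

```bash
python3 - <<'E'
from h import *
s=st();print(yaw(s['orientation']),np.round(s['ft_torque'],2),np.round(s['joint_positions'],2))
f=look('side',TINS,'s18.png')
im=cv2.cvtColor(f['image'],cv2.COLOR_RGB2BGR)
cv2.imwrite('pics/s18b.png',cv2.resize(im[150:350,190:390],None,fx=4,fy=3,interpolation=cv2.INTER_CUBIC))
E
```

```text
t 30.98 p [ 0.554  -0.3121  0.1227] q [ 2.200e-03 -4.412e-01  8.974e-01  1.000e-04] F [  8.4   3.9 -10.8] gap 0.151
142.36127550940805 [ 0.82 -2.21 -0.02] [-0.26  0.51 -0.13 -0.   -0.92 -0.39]
side tin_yellow_mid [([0.62, 0.002, 0.117], 0.66)]
side tin_green_mid [([0.661, -0.051, 0.122], 0.57), ([0.548, 0.046, 0.095], 0.57)]
side tin_blue_mid [([0.382, -0.016, -0.003], 0.23)]
side tin_white_mid [([0.365, 0.456, -0.002], 0.73)]
side tin_black_mid []
```

View pics/s18b.png

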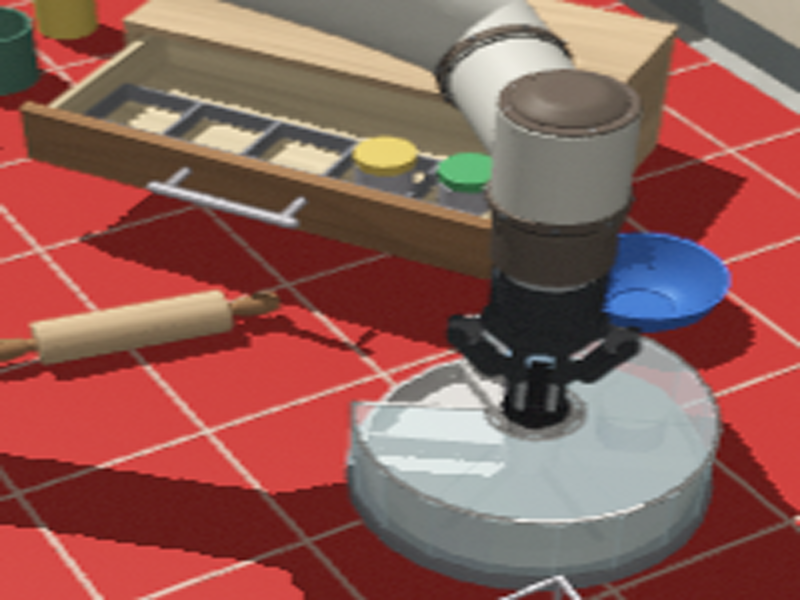

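arm_command(slide=[[0,0,0],[0,0,0],[0,0,20],[0,0,35],[0,0,35],[8,20,25],[12,28,0],[14,33,0],[14,33,0],[14,33,0]], turn=[[0,0,0],[0,0,0],[0,0,0],[0,0,0],[0,0,4],[0,0,7],[0,0,7],[0,0,7],[0,0,7],[0,0,7]], claw=42)

```text
time_s: 32.12
ee_pos: [0.6136, -0.1662, 0.2412]
orientation: [-0.0, 0.717, -0.697, 0.0]
contact_force: [0.3, 0.2, -0.3]
finger_gap: 0.421
```

arm_command(slide=[[14,33,0],[14,33,0],[12,28,0],[8,18,-10],[1,3,-15],[0,0,0],[0,0,0]], turn=[[0,0,7],[0,0,7],[0,0,7],[0,0,7],[0,0,3],[0,0,0],[0,0,0]], claw=100)

```text
time_s: 32.7
ee_pos: [0.6619, -0.0523, 0.2147]
orientation: [0.001, 0.876, -0.483, -0.001]
contact_force: [0.9, -0.1, 0.5]
finger_gap: 0.999
```

```bash
python3 - <<'E'
from h import *
s=st();print(yaw(s['orientation']))
f=look('wrist',TINS,'w19.png')
hsv=cv2.cvtColor(f['image'],cv2.COLOR_RGB2HSV)
m=cv2.inRange(hsv,(45,100,50),(85,255,255));M=cv2.moments(m);c=(M['m10']/M['m00'],M['m01']/M['m00']);print('green',c,atz(f,*c,.145))
E
```

```text
t 32.7 p [ 0.6619 -0.0523  0.2147] q [ 9.000e-04  8.758e-01 -4.828e-01 -8.000e-04] F [ 0.9 -0.1  0.5] gap 0.999
-147.73198020445957
wrist tin_yellow_mid [([0.62, 0.008, 0.115], 0.89)]
wrist tin_green_mid [([0.67, -0.053, 0.117], 0.79)]
wrist tin_blue_mid []
wrist tin_white_mid []
wrist tin_black_mid []
green (270.8975857296632, 233.5637398123943) [ 0.66660564 -0.05405656  0.145     ]
```

View pics/w19.png

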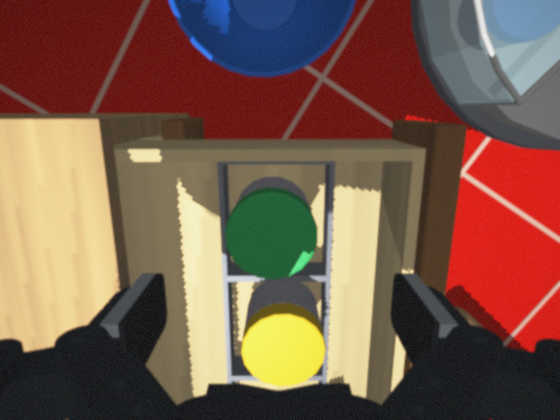

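arm_command(slide=[[3,-1,-15],[2,0,-25],[0,0,-16],[0,0,-9],[0,0,-4],[0,0,-2],[0,0,0]], turn=[[0,0,0],[0,0,0],[0,0,0],[0,0,0],[0,0,0],[0,0,0],[0,0,0]])

```text
time_s: 33.58
ee_pos: [0.668, -0.0532, 0.1448]
orientation: [-0.0, 0.876, -0.482, 0.001]
contact_force: [-0.1, -0.2, -0.4]
finger_gap: 0.999
```

arm_command(slide=[[0,0,0],[0,0,0],[0,0,0],[0,0,0],[0,0,0]], turn=[[0,0,0],[0,0,0],[0,0,0],[0,0,0],[0,0,0]], claw=0)

```text
time_s: 34.0
ee_pos: [0.6683, -0.053, 0.1456]
orientation: [-0.001, 0.876, -0.482, 0.001]
contact_force: [0.6, -0.1, 3.7]
finger_gap: 0.564
```

arm_command(slide=[[0,0,10],[0,0,25],[0,0,35],[-8,-10,30],[-20,-26,0],[-28,-34,0],[-28,-34,0],[-28,-34,0],[-20,-28,-5],[-10,-15,-20]], turn=[[0,0,0],[0,0,0],[0,0,0],[0,0,-2],[0,0,-2],[0,0,-2],[0,0,-2],[0,0,-2],[0,0,0],[0,0,0]])

```text
time_s: 34.83
ee_pos: [0.5291, -0.2314, 0.2229]
orientation: [-0.001, 0.83, -0.558, 0.003]
contact_force: [1.8, -0.1, 0.0]
finger_gap: 0.559
```

arm_command(slide=[[-4,-5,-20],[0,0,-10],[0,0,0]], turn=[[0,0,0],[0,0,0],[0,0,0]])

```text
time_s: 35.08
ee_pos: [0.5243, -0.2333, 0.1867]
orientation: [0.001, 0.83, -0.557, -0.003]
contact_force: [0.5, 1.5, -1.3]
finger_gap: 0.561
```

```bash
python3 - <<'E'
from h import *
s=st();print(yaw(s['orientation']))
f=look('wrist',['tin_green_mid','caddy_bay','carousel_knob'],'w20.png')
print(proj(f,[.552,-.314,.132]),proj(f,[.552,-.314,.046]),proj(f,[.521,-.238,.026]))
E
```

```text
t 35.08 p [ 0.5243 -0.2333  0.1867] q [ 8.000e-04  8.303e-01 -5.573e-01 -2.800e-03] F [ 0.5  1.5 -1.3] gap 0.561
-157.7415833729493
wrist tin_green_mid [([0.525, -0.233, 0.16], 0.85)]
wrist caddy_bay [([0.518, -0.237, 0.029], 0.56), ([0.553, -0.316, 0.004], 0.49)]
wrist carousel_knob [([0.551, -0.315, 0.117], 0.56)]
[287.57307399  66.09120898] [283.9188616  79.5686552] [282.73584474 195.8056738 ]
```

View pics/w20.png

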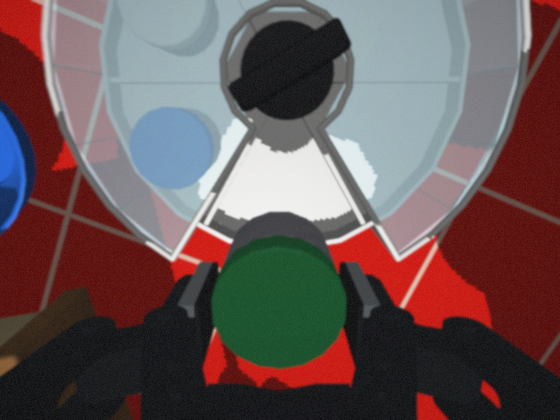

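arm_command(slide=[[-1.5,-3,0],[-1,-3,-15],[0,0,-25],[0,0,-25],[0,0,-15],[0,0,-10],[0,0,-6],[0,0,-4],[0,0,-3],[0,0,0]], turn=[[0,0,0],[0,0,0],[0,0,0],[0,0,0],[0,0,0],[0,0,0],[0,0,0],[0,0,0],[0,0,0],[0,0,0]])

```text
time_s: 36.12
ee_pos: [0.524, -0.2395, 0.0865]
orientation: [-0.0, 0.831, -0.557, 0.0]
contact_force: [-0.1, 0.8, -0.7]
finger_gap: 0.558
```

arm_command(slide=[[0,0,-3],[0,0,-2],[0,0,0]], turn=[[0,0,0],[0,0,0],[0,0,0]])

```text
time_s: 36.37
ee_pos: [0.5236, -0.2395, 0.0812]
orientation: [-0.0, 0.831, -0.557, 0.0]
contact_force: [0.0, -0.1, -1.7]
finger_gap: 0.564
```

arm_command(slide=[[0,0,-2.5],[0,0,-1.5],[0,0,0]], turn=[[0,0,0],[0,0,0],[0,0,0]])

```text
time_s: 36.62
ee_pos: [0.5234, -0.2395, 0.0768]
orientation: [0.0, 0.831, -0.557, -0.0]
contact_force: [-0.0, 0.6, -1.2]
finger_gap: 0.565
```

arm_command(slide=[[0,0,-1.5],[0,0,0]], turn=[[0,0,0],[0,0,0]])

```text
time_s: 36.78
ee_pos: [0.5244, -0.2396, 0.0766]
orientation: [-0.0, 0.831, -0.557, 0.001]
contact_force: [-0.8, 0.7, 4.3]
finger_gap: 0.561
```

arm_command(slide=[[0,0,0],[0,0,0],[0,0,3],[0,0,10],[0,0,20],[0,0,30],[0,0,35],[0,0,10],[0,0,0]], turn=[[0,0,0],[0,0,0],[0,0,0],[0,0,0],[0,0,0],[0,0,0],[0,0,0],[0,0,0],[0,0,0]], claw=67)

```text
time_s: 37.53
ee_pos: [0.5258, -0.2401, 0.1886]
orientation: [-0.002, 0.831, -0.556, 0.004]
contact_force: [0.0, -0.7, -0.1]
finger_gap: 0.665
```

```bash
python3 - <<'E'
from h import *
s=st();print(yaw(s['orientation']))
f=look('wrist',['tin_green_mid','carousel_knob'],'w21.png')
E
```

```text
t 37.53 p [ 0.5258 -0.2401  0.1886] q [-0.0016  0.8309 -0.5565  0.0044] F [ 0.  -0.7 -0.1] gap 0.665
-157.6232206586238
wrist tin_green_mid [([0.526, -0.235, 0.05], 0.84)]
wrist carousel_knob [([0.552, -0.313, 0.115], 0.68)]
```

View pics/w21.png

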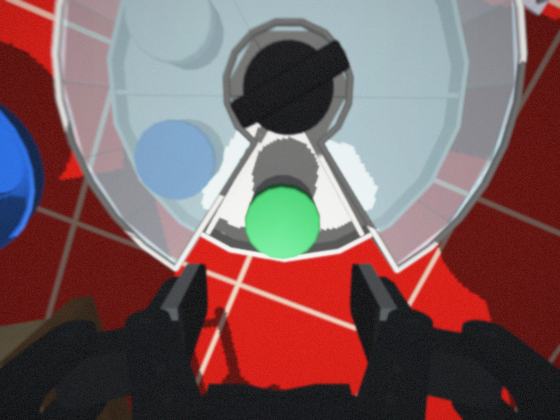

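Green is standing in the bay, white and blue under the cover. Now the third click.

arm_command(slide=[[3,-8,0],[4,-9,0],[4,-9,0],[4,-9,0],[3,-9,0],[3,-9,0],[3,-9,0],[2,-8,0],[1,-4,0],[0,0,0]], turn=[[0,0,-6],[0,0,-7],[0,0,-7],[0,0,-7],[0,0,-7],[0,0,-7],[0,0,-7],[0,0,-7],[0,0,-5],[0,0,0]], claw=42)

```text
time_s: 38.52
ee_pos: [0.5499, -0.314, 0.1814]
orientation: [-0.001, -0.44, 0.898, 0.001]
contact_force: [0.2, 0.1, 0.7]
finger_gap: 0.419
```

arm_command(slide=[[0,0,-15],[0,0,-20],[0,0,-15],[0,0,-9],[0,0,0]], turn=[[0,0,0],[0,0,0],[0,0,0],[0,0,0],[0,0,0]])

```text
time_s: 38.93
ee_pos: [0.5497, -0.313, 0.1226]
orientation: [-0.002, -0.442, 0.897, 0.001]
contact_force: [0.9, -0.4, 0.1]
finger_gap: 0.417
```

```bash
python3 - <<'E'
from h import *
s=st();print(yaw(s['orientation']))
f=snap('wrist','w22.png')
im=cv2.cvtColor(f['image'],cv2.COLOR_RGB2BGR)
cv2.imwrite('pics/w22b.png',np.clip(im.astype(float)*2.5,0,255).astype(np.uint8))
E
```

```text
t 38.93 p [ 0.5497 -0.313   0.1226] q [-0.0016 -0.442   0.897   0.0013] F [ 0.9 -0.4  0.1] gap 0.417
142.461913998264
```

View pics/w22b.png

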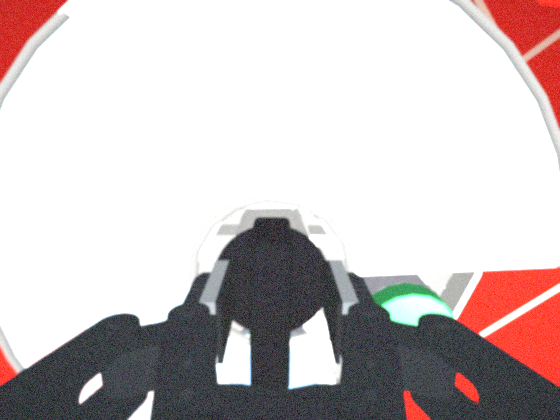

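arm_command(slide=[[2,0,5],[0,0,0],[0,0,0],[0,0,0],[0,0,0]], turn=[[0,0,0],[0,0,0],[0,0,0],[0,0,0],[0,0,0]], claw=0)

```text
time_s: 39.4
ee_pos: [0.5531, -0.3134, 0.1312]
orientation: [0.001, -0.441, 0.897, -0.001]
contact_force: [-2.4, 1.6, 5.1]
finger_gap: 0.148
```

arm_command(slide=[[0,0,0],[0,0,0],[0,0,0],[0,0,0],[0,0,0],[0,0,0],[0,0,0],[0,0,0],[0,0,0],[0,0,0]], turn=[[0,0,-3],[0,0,-6],[0,0,-7],[0,0,-7],[0,0,-7],[0,0,-7],[0,0,-7],[0,0,-7],[0,0,-6],[0,0,-3]])

```text
time_s: 40.23
ee_pos: [0.5536, -0.3146, 0.1313]
orientation: [0.002, 0.069, 0.998, -0.001]
contact_force: [-0.1, -2.3, 3.2]
finger_gap: 0.15
```

arm_command(slide=[[0,0,0],[0,0,0]], turn=[[0,0,0],[0,0,0]])

```text
time_s: 40.4
ee_pos: [0.5535, -0.3146, 0.1313]
orientation: [0.002, 0.066, 0.998, -0.001]
contact_force: [-0.1, -3.3, 5.5]
finger_gap: 0.149
```

```bash
python3 - <<'E'
from h import *
s=st();print(yaw(s['orientation']),np.round(s['ft_torque'],2),np.round(s['joint_positions'],2))
f=look('side',TINS,'s23.png')
im=cv2.cvtColor(f['image'],cv2.COLOR_RGB2BGR)
cv2.imwrite('pics/s23b.png',cv2.resize(im[150:350,190:390],None,fx=4,fy=3,interpolation=cv2.INTER_CUBIC))
E
```

```text
t 40.4 p [ 0.5535 -0.3146  0.1313] q [ 0.0016  0.0658  0.9978 -0.001 ] F [-0.1 -3.3  5.5] gap 0.149
82.45756022899282 [-0.79  0.15 -0.03] [-0.26  0.51 -0.12  0.   -0.94 -1.44]
side tin_yellow_mid [([0.623, 0.004, 0.117], 0.8)]
side tin_green_mid []
side tin_blue_mid []
side tin_white_mid [([0.363, 0.458, -0.002], 0.66)]
side tin_black_mid [([0.547, -0.315, 0.027], 0.68)]
```

View pics/s23b.png

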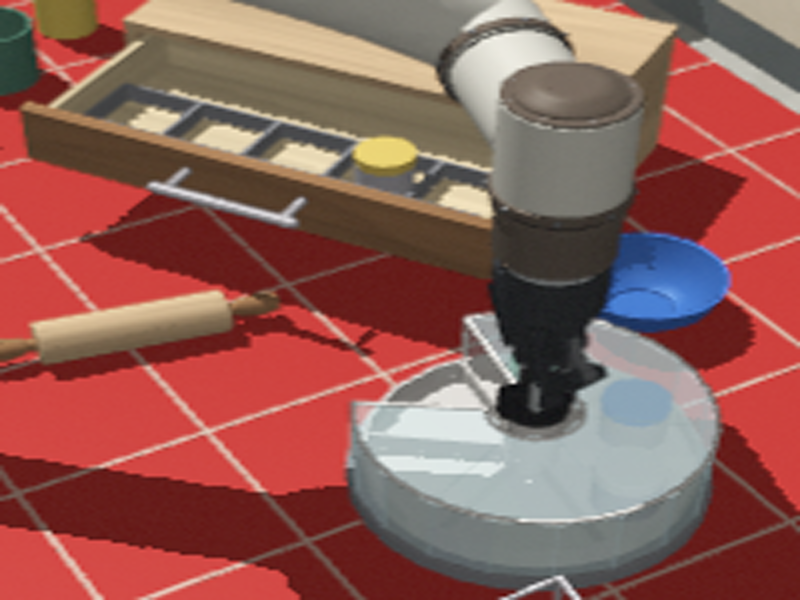

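arm_command(slide=[[0,0,0],[0,0,0],[0,0,20],[0,0,35],[0,0,35],[4,15,25],[5,22,0],[5,22,0],[5,22,0],[5,22,0]], turn=[[0,0,0],[0,0,0],[0,0,0],[0,0,0],[0,0,4],[0,0,7],[0,0,7],[0,0,7],[0,0,7],[0,0,7]], claw=42)

```text
time_s: 41.53
ee_pos: [0.5762, -0.209, 0.2439]
orientation: [-0.0, -0.273, 0.962, 0.001]
contact_force: [1.0, -0.4, 0.3]
finger_gap: 0.42
```

arm_command(slide=[[5,24,0],[5,24,0],[5,24,0],[5,24,0],[5,24,0],[5,24,0],[5,24,0],[5,24,0],[4,15,0],[1,5,0]], turn=[[0,0,7],[0,0,7],[0,0,7],[0,0,7],[0,0,7],[0,0,7],[0,0,7],[0,0,7],[0,0,7],[0,0,7]], claw=100)

```text
time_s: 42.37
ee_pos: [0.6215, 0.0043, 0.2435]
orientation: [0.0, 0.776, -0.63, -0.001]
contact_force: [0.3, -0.3, 0.1]
finger_gap: 1.001
```

arm_command(slide=[[0,5,-10],[0,0,-15],[0,0,-7],[0,0,0],[0,0,0]], turn=[[0,0,7],[0,0,7],[0,0,6.8],[0,0,0],[0,0,0]])

```text
time_s: 42.78
ee_pos: [0.6211, 0.0067, 0.2118]
orientation: [0.001, 0.875, -0.485, -0.001]
contact_force: [0.0, 0.4, 0.0]
finger_gap: 0.998
```

```bash
python3 - <<'E'
from h import *
s=st();print(yaw(s['orientation']),np.round(s['joint_positions'],2))
f=look('wrist',TINS+['clip_mid'],'w24.png')
hsv=cv2.cvtColor(f['image'],cv2.COLOR_RGB2HSV)
m=cv2.inRange(hsv,(22,180,100),(35,255,255));M=cv2.moments(m);c=(M['m10']/M['m00'],M['m01']/M['m00']);print('yellow',c,atz(f,*c,.145))
E
```

```text
t 42.78 p [0.6211 0.0067 0.2118] q [ 6.000e-04  8.746e-01 -4.848e-01 -9.000e-04] F [0.  0.4 0. ] gap 0.998
-147.99446674607657 [ 0.27  0.41 -0.06 -0.   -1.1   0.29]
wrist tin_yellow_mid [([0.622, 0.003, 0.116], 0.86)]
wrist tin_green_mid []
wrist tin_blue_mid []
wrist tin_white_mid []
wrist tin_black_mid []
wrist clip_mid [([0.53, 0.062, 0.096], 0.58)]
yellow (277.6362780480151, 232.8537580417386) [0.62351091 0.00182622 0.145     ]
```

View pics/w24.png

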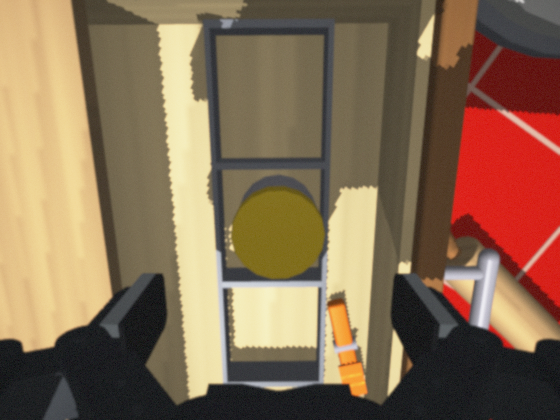

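arm_command(slide=[[1,-2,-15],[0.5,-2,-23],[0,0,-15],[0,0,-8],[0,0,-4],[0,0,-2],[0,0,0]], turn=[[0,0,0],[0,0,0],[0,0,0],[0,0,0],[0,0,0],[0,0,0],[0,0,0]])

```text
time_s: 43.72
ee_pos: [0.6235, 0.0026, 0.1461]
orientation: [-0.0, 0.875, -0.484, 0.0]
contact_force: [-0.3, -0.3, -0.8]
finger_gap: 1.003
```

arm_command(slide=[[0,0,0],[0,0,0],[0,0,0],[0,0,0],[0,0,0]], turn=[[0,0,0],[0,0,0],[0,0,0],[0,0,0],[0,0,0]], claw=0)

```text
time_s: 44.13
ee_pos: [0.6239, 0.0026, 0.147]
orientation: [-0.001, 0.875, -0.484, 0.001]
contact_force: [-0.2, -0.3, 4.6]
finger_gap: 0.564
```

arm_command(slide=[[0,0,10],[0,0,25],[0,0,35],[-4,-10,30],[-13,-30,0],[-15,-36,0],[-15,-36,0],[-15,-36,0],[-15,-36,0],[-12,-30,-10]], turn=[[0,0,0],[0,0,0],[0,0,0],[0,0,-2],[0,0,-2],[0,0,-2],[0,0,-2],[0,0,-1.8],[0,0,0],[0,0,0]])

```text
time_s: 44.97
ee_pos: [0.5336, -0.2137, 0.238]
orientation: [-0.001, 0.831, -0.557, 0.002]
contact_force: [1.0, -0.3, 0.1]
finger_gap: 0.56
```

arm_command(slide=[[-8,-18,-20],[-4,-8,-25],[0,0,-5],[0,0,0]], turn=[[0,0,0],[0,0,0],[0,0,0],[0,0,0]])

```text
time_s: 45.3
ee_pos: [0.5206, -0.2376, 0.184]
orientation: [0.001, 0.83, -0.557, -0.002]
contact_force: [0.6, 0.5, -0.8]
finger_gap: 0.563
```

```bash
python3 - <<'E'
from h import *
s=st();print(yaw(s['orientation']))
f=look('wrist',['tin_yellow_mid','caddy_bay','carousel_knob'],'w25.png')
E
```

```text
t 45.3 p [ 0.5206 -0.2376  0.184 ] q [ 0.0009  0.8303 -0.5573 -0.0023] F [ 0.6  0.5 -0.8] gap 0.563
-157.74017962637646
wrist tin_yellow_mid [([0.519, -0.236, 0.151], 0.58)]
wrist caddy_bay [([0.516, -0.237, 0.025], 0.9)]
wrist carousel_knob [([0.547, -0.314, 0.116], 0.58)]
```

View pics/w25.png

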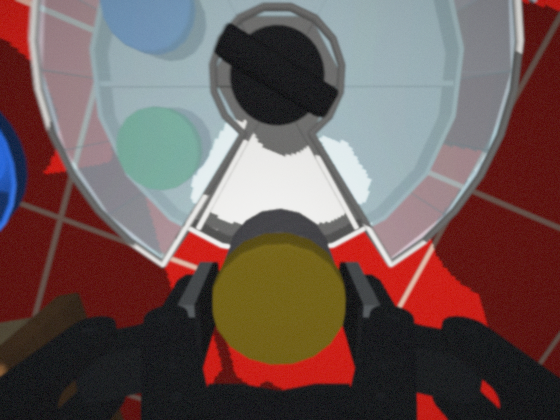

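arm_command(slide=[[1,-2.5,0],[0,0,-15],[0,0,-25],[0,0,-25],[0,0,-15],[0,0,-8],[0,0,-5],[0,0,-4],[0,0,-2],[0,0,0]], turn=[[0,0,0],[0,0,0],[0,0,0],[0,0,0],[0,0,0],[0,0,0],[0,0,0],[0,0,0],[0,0,0],[0,0,0]])

```text
time_s: 46.33
ee_pos: [0.5236, -0.24, 0.0872]
orientation: [-0.0, 0.831, -0.557, 0.001]
contact_force: [0.2, -1.0, -0.1]
finger_gap: 0.561
```

arm_command(slide=[[0,0,-2.5],[0,0,-1.5],[0,0,-1.5],[0,0,0]], turn=[[0,0,0],[0,0,0],[0,0,0],[0,0,0]])

```text
time_s: 46.67
ee_pos: [0.523, -0.24, 0.0811]
orientation: [0.0, 0.831, -0.557, -0.0]
contact_force: [-0.1, -0.3, 0.5]
finger_gap: 0.56
```

arm_command(slide=[[0,0,-2],[0,0,-1.5],[0,0,0]], turn=[[0,0,0],[0,0,0],[0,0,0]])

```text
time_s: 46.92
ee_pos: [0.5235, -0.2401, 0.078]
orientation: [-0.0, 0.831, -0.557, 0.0]
contact_force: [-0.4, 0.3, 2.6]
finger_gap: 0.558
```

arm_command(slide=[[0,0,0],[0,0,0],[0,0,3],[0,0,10],[0,0,20],[0,0,30],[0,0,35],[0,0,30],[0,0,0]], turn=[[0,0,0],[0,0,0],[0,0,0],[0,0,0],[0,0,0],[0,0,0],[0,0,0],[0,0,0],[0,0,0]], claw=67)

```text
time_s: 47.67
ee_pos: [0.5267, -0.2413, 0.2141]
orientation: [-0.002, 0.831, -0.556, 0.007]
contact_force: [1.1, 0.2, 0.9]
finger_gap: 0.666
```

```bash
python3 - <<'E'
from h import *
s=st();print(yaw(s['orientation']))
f=look('wrist',['tin_yellow_mid','carousel_knob'],'w26.png')
look('side',['clip_mid','cabinet_drawer0_handle'],'s26.png')
look('top',['clip_mid','cabinet_drawer0_handle'],'t26.png')
E
```

```text
t 47.67 p [ 0.5267 -0.2413  0.2141] q [-0.0019  0.8311 -0.5561  0.0073] F [1.1 0.2 0.9] gap 0.666
-157.57023956521058
wrist tin_yellow_mid [([0.521, -0.241, 0.046], 0.61)]
wrist carousel_knob []
side clip_mid []
side cabinet_drawer0_handle [([0.48, 0.004, 0.133], 0.82)]
top clip_mid [([0.533, 0.062, 0.103], 0.48)]
top cabinet_drawer0_handle [([0.477, 0.005, 0.131], 0.86)]
```

View pics/w26.png

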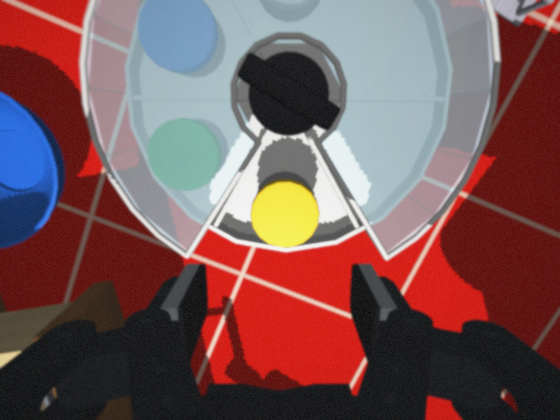

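View pics/s26.png

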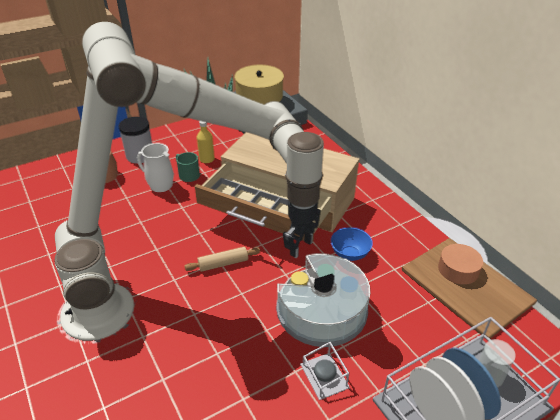

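arm_command(slide=[[-5,12,0],[-7,19,0],[-8,22,0],[-8,22,0],[-8,22,0],[-8,22,0],[-8,22,0],[-8,22,0],[-8,22,0],[-8,22,0]], turn=[[0,0,-6],[0,0,-7],[0,0,-7],[0,0,-7],[0,0,-7],[0,0,-7],[0,0,-7],[0,0,-7],[0,0,-7],[0,0,-7]], claw=0)

```text
time_s: 48.95
ee_pos: [0.4465, -0.0321, 0.2053]
orientation: [-0.0, -0.366, 0.93, 0.0]
contact_force: [0.3, 0.6, 0.9]
finger_gap: 0.001
```

arm_command(slide=[[-5,14,0],[-2,5,0],[0,0,-20],[0,0,-25],[0,0,-20],[0,0,-10],[0,0,-4],[0,0,0]], turn=[[0,0,-7],[0,0,-4],[0,0,0],[0,0,0],[0,0,0],[0,0,0],[0,0,0],[0,0,0]])

```text
time_s: 49.62
ee_pos: [0.4396, -0.0142, 0.1256]
orientation: [-0.001, -0.279, 0.96, -0.0]
contact_force: [0.2, -1.3, 0.6]
finger_gap: 0.005
```

```bash
python3 - <<'E'
from h import *
s=st();print(yaw(s['orientation']),np.round(s['joint_positions'],2))
f=look('wrist',['cabinet_drawer0_handle','clip_mid'],'w27.png')
E
```

```text
t 49.62 p [ 0.4396 -0.0142  0.1256] q [-1.400e-03 -2.785e-01  9.604e-01 -1.000e-04] F [ 0.2 -1.3  0.6] gap 0.005
122.34319966200266 [ 0.34  0.22 -0.6   0.   -0.75 -1.35]
wrist cabinet_drawer0_handle []
wrist clip_mid []
```

View pics/w27.png

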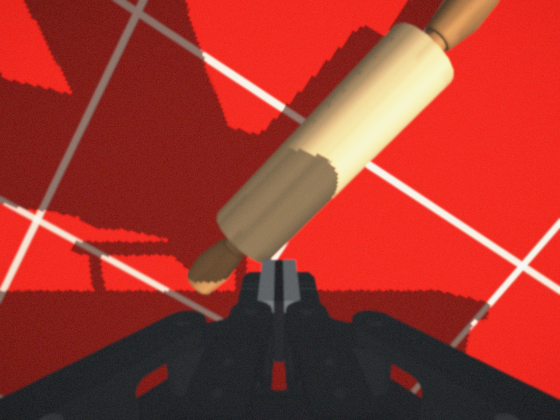

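arm_command(slide=[[4,2.5,4],[8.5,5.3,0],[9,5.6,0],[9,5.6,0],[9,5.6,0],[9,5.6,0],[10,6.3,0],[10,6.3,0],[10,6.3,0],[10,6.3,0]], turn=[[0,0,0],[0,0,0],[0,0,0],[0,0,0],[0,0,0],[0,0,0],[0,0,0],[0,0,0],[0,0,0],[0,0,0]])

```text
time_s: 50.6
ee_pos: [0.5296, 0.0422, 0.1305]
orientation: [-0.0, -0.279, 0.96, 0.0]
contact_force: [-1.0, -0.4, 0.1]
finger_gap: 0.0
```

arm_command(slide=[[10,6.3,0],[10,6.3,0],[10,6.3,0],[9,5.6,0],[6,3.8,0],[4,2.5,0],[2,1.3,0],[0,0,0]], turn=[[0,0,0],[0,0,0],[0,0,0],[0,0,0],[0,0,0],[0,0,0],[0,0,0],[0,0,0]])

```text
time_s: 51.27
ee_pos: [0.5802, 0.0738, 0.1306]
orientation: [0.0, -0.279, 0.96, 0.0]
contact_force: [-0.2, -0.2, 0.4]
finger_gap: 0.002
```

```bash
python3 - <<'E'
from h import *
st()
look('side',['cabinet_drawer0_handle'],'s28.png');look('top',['cabinet_drawer0_handle'],'t28.png')
E
```

```text
t 51.27 p [0.5802 0.0738 0.1306] q [ 4.000e-04 -2.785e-01  9.604e-01  0.000e+00] F [-0.2 -0.2  0.4] gap 0.002
side cabinet_drawer0_handle [([0.595, 0.079, 0.132], 0.81)]
top cabinet_drawer0_handle []
```

View pics/s28.png

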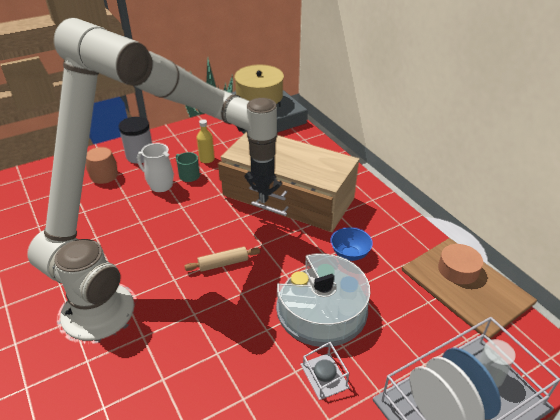

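Nearly home (about 10 mm to go). Push on gently until the force rises.

arm_command(slide=[[2.5,1.6,0],[2.5,1.6,0],[2,1.3,0],[2,1.3,0],[0,0,0]], turn=[[0,0,0],[0,0,0],[0,0,0],[0,0,0],[0,0,0]])

```text
time_s: 51.88
ee_pos: [0.5893, 0.0797, 0.1307]
orientation: [0.001, -0.279, 0.96, 0.0]
contact_force: [0.3, 0.1, 0.6]
finger_gap: -0.0
```

arm_command(slide=[[1.5,1,0],[1,0.6,0],[0,0,0]], turn=[[0,0,0],[0,0,0],[0,0,0]])

```text
time_s: 52.13
ee_pos: [0.5897, 0.08, 0.1305]
orientation: [-0.002, -0.278, 0.96, -0.0]
contact_force: [-3.5, -2.7, 2.8]
finger_gap: 0.002
```

arm_command(slide=[[1.5,1,0],[1.5,1,0],[0,0,0]], turn=[[0,0,0],[0,0,0],[0,0,0]])

```text
time_s: 52.38
ee_pos: [0.5898, 0.0801, 0.1304]
orientation: [-0.006, -0.278, 0.961, -0.001]
contact_force: [-10.8, -6.4, 8.2]
finger_gap: -0.002
```

arm_command(slide=[[-6,-4,0],[-15,-9,0],[-20,-12,20],[-20,-5,40],[-20,20,40],[-15,40,20],[-15,40,0],[-15,40,0],[-15,40,0],[0,20,0]], turn=[[0,0,0],[0,0,0],[0,0,0],[0,0,0],[0,0,0],[0,0,0],[0,0,0],[0,0,0],[0,0,0],[0,0,0]])

```text
time_s: 53.22
ee_pos: [0.4588, 0.2462, 0.2402]
orientation: [0.001, -0.28, 0.96, 0.001]
contact_force: [0.8, -0.4, 0.2]
finger_gap: 0.003
```

```bash
python3 - <<'E'
from h import *
st()
L=['cabinet_drawer0_handle','tin_yellow_mid','tin_green_mid','tin_blue_mid','tin_white_mid','bowl','jug','rolling_pin','scrubber_holder','enamel_mug','soap_bottle']
look('side',L,'s29.png');f=look('top',L,'t29.png')
im=cv2.cvtColor(f['image'],cv2.COLOR_RGB2BGR)
cv2.imwrite('pics/t29b.png',cv2.resize(im[90:290,130:470],None,fx=2.3,fy=2.3,interpolation=cv2.INTER_CUBIC))
E
```

```text
t 53.22 p [0.4588 0.2462 0.2402] q [ 0.0014 -0.2801  0.96    0.0013] F [ 0.8 -0.4  0.2] gap 0.003
side cabinet_drawer0_handle [([0.607, 0.084, 0.135], 0.76), ([0.474, 0.463, -0.004], 0.54)]
side tin_yellow_mid [([0.52, -0.234, 0.047], 0.59)]
side tin_green_mid []
side tin_blue_mid []
side tin_white_mid []
side bowl [([0.384, -0.012, -0.0], 0.74), ([0.75, -0.175, -0.003], 0.7)]
side jug [([0.365, 0.459, 0.002], 0.57)]
side rolling_pin [([0.385, -0.015, -0.002], 0.92)]
side scrubber_holder [([0.441, -0.495, -0.001], 0.6)]
side enamel_mug [([0.475, 0.462, -0.0], 0.86), ([0.708, 0.153, 0.098], 0.4)]
side soap_bottle [([0.573, 0.526, 0.003], 0.5)]
top cabinet_drawer0_handle [([0.602, 0.085, 0.133], 0.79)]
top tin_yellow_mid [([0.52, -0.242, 0.053], 0.52)]
top tin_green_mid [([0.52, -0.24, 0.055], 0.36)]
top tin_blue_mid []
top tin_white_mid [([0.667, 0.124, 0.09], 0.53)]
top bowl [([0.752, -0.175, -0.001], 0.96)]
top jug [([0.36, 0.46, -0.002], 0.58)]
top rolling_pin [([0.383, -0.012, 0.001], 0.82)]
top scrubber_holder [([0.436, -0.497, -0.001], 0.55)]
top enamel_mug []
top soap_bottle [([0.572, 0.527, -0.0], 0.82)]
```

View pics/t29b.png

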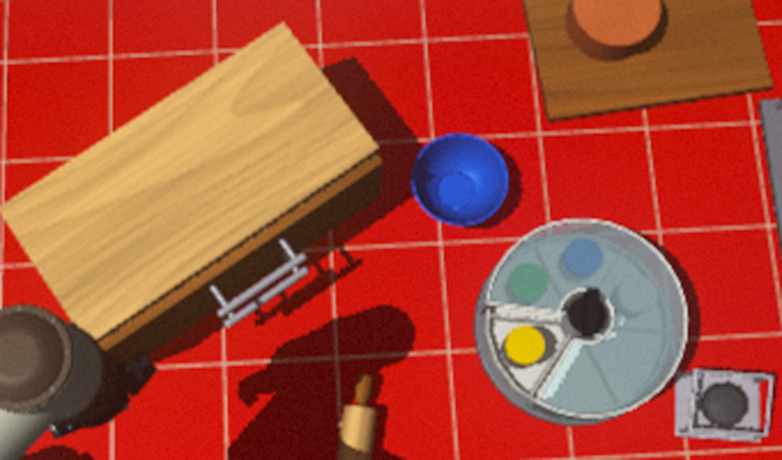

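View pics/s29.png

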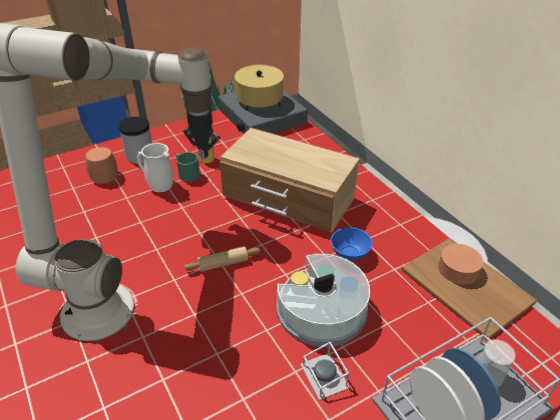

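```bash
python3 - <<'E'
import cv2,numpy as np
for a,b,r in[('top0','t29',(190,235,205,275)),('side0','s29',(175,225,235,310))]:
    A=cv2.imread(f'pics/{a}.png',0)[r[0]:r[1],r[2]:r[3]].astype(np.float32);B=cv2.imread(f'pics/{b}.png',0)[r[0]:r[1],r[2]:r[3]].astype(np.float32)
    print(cv2.phaseCorrelate(A,B,cv2.createHanningWindow(A.shape[::-1],cv2.CV_32F)),np.abs(A-B).mean())
E
```

```text
((-0.03652603793661058, 0.5560925350118247), 0.9390135373598264) 4.5060315
((0.5174248411812385, -0.025994263678200014), 1.0047415203730266) 0.4952119
```

```bash
python3 - <<'E'
from h import *
st(); print(bot.finish_job())
E
```

```text
t 54.42 p [0.4604 0.2427 0.2394] q [ 0.     -0.2785  0.9604 -0.    ] F [-0.3  0.5 -0.2] gap 0.0
the job is handed in; nothing more can be done
None
```

The job is done and handed in at 54 s. I pulled the drawer to its stop and moved the four tins present (white, blue, green, then yellow; there was no black tin) to the caddy. I clicked the tray one step between tins, then pushed the drawer home.

**Last checks:**
- **Tins:** the camera views show all four standing lid up in separate compartments, with yellow in the open bay.
- **Drawer:** the handle region in the side picture matches the start picture almost exactly, and the push force rose with no further movement, so the drawer is fully closed. The clip was lying in the drawer's front strip when last seen, just before closing.
- **Other things:** the bowl, jug, rolling pin, scrubber holder and soap bottle read where they started, in both cameras. The mug was found in the side view only, also in place.

**What went wrong:** the wrist force rose to about 65 N twice, below the 120 N limit.
- **At the cabinet:** as the gripper came down to the closed drawer's handle, it probably touched the cabinet's top edge.
- **At the caddy:** while I was placing the blue tin, the finger linkage met the knob. I raised the gripper and set the tin down with the jaws turned 90°.

I can't tell whether either contact counts as the gripper's body pressing with over 40 N.

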